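# Make up a tasting tray

## Robot

A 6-joint arm with a two-finger parallel gripper is mounted at the origin on the work surface. World frame = base frame: x ahead of the robot, y to its left, z up, the work surface at z = 0. Lengths are in m, angles in rad, forces in N, time in s.
With the tool pointing down it reaches from about 0.35 to 0.775 m from the base axis. Payload 5.5 kg.
Tool frame: the origin (TCP) lies at the very end of the fingers, on their centre line; the grasp point (between the pads) lies 19 mm behind it; z points along the fingers, y is the line along which they close (so a half turn about z gives the same grasp; the last joint's range is limited). The gripper opens to 85 mm and grips with 20 to 120 N. Pads are 22 mm wide; open, the fingers measure 114 mm over their backs; the gripper's body (76 mm by 85 mm) begins 54 mm behind the grasp point. The pads swing forward as they close: fully open they stand 13 mm farther back than shut.
Start: joints at [-1.341, 0.313, 0.046, 1.304, 0, 1.431], TCP at [0.208, -0.536, 0.231] pointing down, gripper open.
Joint ranges: [-2.76, 2.76], [-0.86, 1.69], [-1.03, 1.26], [-2.2, 2.34], [-1.47, 1.5], [-3.14, 3.14]. Speed limits (rad/s): [2.57, 2.57, 3.14, 3.14, 3.14, 3.14].

## Interface

Orientations are given as a unit quaternion [w, x, y, z].
In Python, from workcell import env, read_camera, get_calibration gives the robot as it stands.
- The arm moves only by the tool jog_arm, never from a script. Its argument "motion" is one flat list of numbers, 7 for each row, row after row: the shift along the tool's x, y, z as a fraction of full scale, then the turn, a rotation vector about the tool's x, y, z as a fraction of full scale, then the opening, from 0 (shut) to 1 (fully open). In form: [x, y, z, wx, wy, wz, grip, x, y, z, wx, wy, wz, grip, ...]. A call has 1 to 12 rows; each row is the pose to reach, as a shift and turn from the pose commanded when the call began, along the tool's axes at that moment; what a row does not reach only later rows make up. Full scale, the value 1, is 0.2 m for a shift and 90 degrees for a turn. A row lasts 1/8 s, in which the tool goes at most 62.5 mm and 10.7 degrees, less where a joint would pass 70% of its speed; a pose out of reach is approached as far as the arm can. A call with a number of a shift or a turn outside -1 to 1 is refused whole. A call with a gripper value outside its range is refused whole. The fingers move at their own pace and stop on an object; "newtons" is the grip in N (left out, the last holds). Time passes only in rows, so rows that repeat a pose let the fingers close. It gives the time, the measured TCP pose, the force, the opening and the grip force at its end, in the units of the state.
- env.get_state(): the state, without advancing time (a new reading comes with each control period).
- read_camera(name): name is "scene" or "top"; returns the picture (384x512x3 uint8, red, green, blue); there is no depth.
- get_calibration(name): a dict with "fx", "fy", "cx", "cy" (pixels), "dist" ([k1, k2, p1, p2, k3] as OpenCV has them; the pictures are not rectified), "world_from_camera" (4x4, takes a point from camera to world coordinates). Camera axes: x right, y down, z forward; pixel columns grow to the right and rows downward; lengths in m; the calibration is good to about 2 mm. A picture is of the moment at which its call begins. get_calibration takes no time and is no camera call.
- env.hand_in(): hands the job in; it is judged then, once.
The state is a dict: "clock": time; "joint_pos": joint angles; "qvel": joint speeds; "tau": joint torques, N m; "tcp_pos": TCP position; "orientation": TCP orientation; "wrist_force": force on the tool from outside, world axes, zero at the start; "ft_torque": the same for the moment, N m; "finger_gap": finger opening in m; "grip_force": force on a finger pad.
Only numpy, scipy, OpenCV 4.12 (cv2) and the standard library are available. Lean on these libraries where they do the work, as an engineer would, in place of code of your own. Each camera call takes 0.05 s, during which the arm holds its last target. There are 200 camera calls.

## Task

Make up a tasting tray: take the pull hook, reach over the empty wooden tray at the back of the bench, hook it behind its far side, draw it square onto the sheet of white paper with the hook, and lay the hook back on its steel cradle. Lay all the small round foil-wrapped cheeses flat in one half of the tray, and into the other half empty the portion caddy: hold it low over the tray and tip it just far enough for its flap to swing open and all the little foil portions to slide out. Pick in any portion that goes astray, stand the caddy upright where it was, and leave everything else on the bench where it is.

Things in the scene. Friction and masses are not known exactly. Their poses are not given: they have to be found in the camera images.
- tray: Open tray of pale wood, loose, about 0.35 kg: 210 (its x) by 240 (its y) by 42 mm high outside, walls and floor 4 mm thick. A 4 mm partition along its x axis, top 36 mm above the bench, makes two like halves, each 202 by 114 mm inside. Origin: centre of its underside. It starts at the back of the bench, its longer side roughly across.
- paper: Flat sheet of white wrapping paper on the bench, fixed, 340 (its x) by 360 (its y) mm, 1 mm thick; nothing catches on its edges. Origin: its centre.
- hook_grip (a point): Pull hook, loose, 0.34 kg, like a small hoe. This point: centre of its black handle, where it balances. x runs along the tool to the head, z up. Handle: bar 22 mm wide, 26 mm high, from 70 mm behind this point to 50 mm ahead; then a 10 mm steel rod at the same height to the head. Starts level on its cradle, blade down, this point 83 mm above the bench.
- hook: The same pull hook, same point and axes as hook_grip. Its head is a flat upright steel plate across the end of the rod, 80 mm wide and 4 mm thick; the plate's near face is 220 mm ahead of this point, its top edge 4 mm above this point's height and its lower edge 58 mm below.
- cradle_seat (a point): Fixed steel cradle: where hook_grip belongs, 83 mm up; x along the tool to its head. Two posts, 14 mm long, stand 55 mm behind and 130 mm ahead. The handle rests on the rear one (top 70 mm high, between cheeks 30 mm apart), the rod on the front one (top 78 mm, cheeks 22 mm apart); cheeks rise 14 mm above the tops. Between the posts the handle is free below.
- caddy_grip (a point): Portion caddy: a loose closed box with clear sides and roof and white floor, about 0.22 kg, 116 (its x) by 62 (its y) by 64 mm high, walls 4 mm. This point: midway along its centre line, 36 mm above its underside, where to hold it. Its whole -x end is the mouth, closed only by a steel flap hinged along the top edge. z is up when it stands.
- caddy_mouth (a point): Middle of the lower edge of the caddy's mouth, 58 mm from caddy_grip towards the caddy's -x and 36 mm below it.
- flap (a joint): The caddy's flap: 0 shut, grows as it swings outward, up to 1.7 rad. It hangs freely from the top edge: it falls shut when the caddy stands and swings open as the mouth end is tipped down. It reaches 56 mm down from the hinge.
- portion1_mid (a point): Centre of a foil-wrapped portion, a little block 28 (x) by 22 (y) by 16 mm (z), 12 g. It starts inside the caddy, lying flat. Portions slide out at a tip of about 35 to 50 degrees. 3 to 5 are present; None if absent.
- portion2_mid (a point): Centre of a foil-wrapped portion, a little block 28 (x) by 22 (y) by 16 mm (z), 12 g. It starts inside the caddy, lying flat. Portions slide out at a tip of about 35 to 50 degrees. 3 to 5 are present; None if absent.
- portion3_mid (a point): Centre of a foil-wrapped portion, a little block 28 (x) by 22 (y) by 16 mm (z), 12 g. It starts inside the caddy, lying flat. Portions slide out at a tip of about 35 to 50 degrees. 3 to 5 are present; None if absent.
- portion4_mid (a point): Centre of a foil-wrapped portion, a little block 28 (x) by 22 (y) by 16 mm (z), 12 g. It starts inside the caddy, lying flat. Portions slide out at a tip of about 35 to 50 degrees. 3 to 5 are present; None if absent.
- portion5_mid (a point): Centre of a foil-wrapped portion, a little block 28 (x) by 22 (y) by 16 mm (z), 12 g. It starts inside the caddy, lying flat. Portions slide out at a tip of about 35 to 50 degrees. 3 to 5 are present; None if absent.
- cheese1_mid (a point): Centre of a small foil-wrapped round cheese, 50 mm across and 30 mm high, about 65 g, flat on the bench (centre 15 mm up), z up. 2 or 3 are present; None if absent.
- cheese2_mid (a point): Centre of a small foil-wrapped round cheese, 50 mm across and 30 mm high, about 65 g, flat on the bench (centre 15 mm up), z up. 2 or 3 are present; None if absent.
- cheese3_mid (a point): Centre of a small foil-wrapped round cheese, 50 mm across and 30 mm high, about 65 g, flat on the bench (centre 15 mm up), z up. 2 or 3 are present; None if absent.
- truckle: Paper-wrapped round cheese, 90 mm across, 75 mm high, not wanted; origin under its centre. Leave alone.
- labelroll: Roll of blank labels, 72 mm across, 40 mm high, standing on its end. Leave alone.
- jar: Amber jar with steel cap, 64 mm across, 85 mm high. Leave alone.
- probe: White probe thermometer lying on the bench; case 90 by 22 by 16 mm behind its origin, thin 100 mm spike ahead along +x. Leave alone.
- pot: Small open steel pot, 72 mm across, 85 mm high. Leave alone.
Mind the look-alikes: they are no part of the job. Leave any purple or turquoise look-alike of the part that bears caddy_grip alone.

How it is judged:
By the outcome, as a careful person would: the job done as asked, in the order asked, and still so for the second after the job is handed in, with the robot touching nothing.
Of portion1, portion2, portion3, portion4, portion5 only 3 to 5 are there at a start; the rules pass over those that are not, and their reading is None.
Of cheese1, cheese2, cheese3 only 2 to 3 are there at a start; the rules pass over those that are not, and their reading is None.
At some moment in a run one of cheese1, cheese2, cheese3 may be knocked a few centimetres aside while the robot is not near it.
It also fails if it takes over 208 s, if anything falls off the work surface, if the arm or the gripper's body presses on something with over 40 N, if the wrist force passes 120 N, or if a joint passes its speed limit or range.

## Working session

There is one attempt and no reset: what is moved stays moved. The work goes in short steps, Python scripts to look and compute and a tool call to move; the robot and the scene stay as the last step left them, time stands still between calls to the robot, and variables do not carry over. Pictures are saved under pics/ and viewed, at most 14 in all, crops included, and the job is handed in when it is done.

Besides the shell and the picture viewer there is one more tool, called after ">>>" by a JSON object that holds its "fn" and its "kwargs". jog_arm: Moves the arm, as the interface text tells. Shift numbers are shares of 0.2 m and turn numbers shares of 90 degrees, none past 1 either way. Its arguments: {"type":"object","properties":{"motion":{"type":"array","items":{"type":"number"}},"newtons":{"type":"number"}},"required":["motion"]}

```bash
ls; mkdir -p pics; cat > h.py <<'E'
import numpy as np, cv2
from workcell import env, read_camera, get_calibration
from scipy.spatial.transform import Rotation as R
def shot(cam,name,crop=None,scale=1):
    im=read_camera(cam)
    cv2.imwrite('pics/raw_%s.png'%cam,im[:,:,::-1])
    save(im,name,crop,scale); return im
def save(im,name,crop=None,scale=1):
    if crop: x0,y0,x1,y1=crop; im=im[y0:y1,x0:x1]
    im=cv2.resize(im,None,fx=scale,fy=scale,interpolation=cv2.INTER_CUBIC)
    cv2.imwrite('pics/'+name,im[:,:,::-1])
def raw(cam): return cv2.imread('pics/raw_%s.png'%cam)[:,:,::-1]
def K(c): return np.array([[c['fx'],0,c['cx']],[0,c['fy'],c['cy']],[0,0,1.]])
def px2w(cam,pts,z):
    c=get_calibration(cam); T=np.array(c['world_from_camera'])
    p=cv2.undistortPoints(np.array(pts,float).reshape(-1,1,2),K(c),np.array(c['dist'],float)).reshape(-1,2)
    d=np.c_[p,np.ones(len(p))]@T[:3,:3].T; o=T[:3,3]
    z=np.broadcast_to(z,len(p))
    return o+d*((z-o[2])/d[:,2])[:,None]
def w2px(cam,P):
    c=get_calibration(cam); T=np.linalg.inv(np.array(c['world_from_camera']))
    return cv2.projectPoints(np.array(P,float).reshape(-1,1,3),cv2.Rodrigues(T[:3,:3])[0],T[:3,3],K(c),np.array(c['dist'],float))[0].reshape(-1,2)
def st():
    s=env.get_state()
    print('t',round(s['clock'],2),'tcp',np.round(s['tcp_pos'],4),'q',np.round(s['orientation'],4),'F',np.round(s['wrist_force'],1),'gap',round(s['finger_gap'],4),'grip',round(s['grip_force'],1),'j',np.round(s['joint_pos'],2)); return s
E
python3 - <<'E'
from h import *
st()
for c in('scene','top'):
    shot(c,c+'0.png',None,1.5); k=get_calibration(c); print(c,np.round(k['world_from_camera'],3).tolist(),k['fx'])
E
```

```text
pics
t 0.0 tcp [ 0.2077 -0.5356  0.2304] q [-9.000e-04  9.830e-01  1.838e-01 -0.000e+00] F [ 0.1 -0.2  0.2] gap 0.0851 grip 0.0 j [-1.34  0.31  0.04  1.3   0.    1.43]
scene [[0.43, 0.685, -0.588, 1.275], [0.903, -0.316, 0.292, -0.478], [0.015, -0.656, -0.754, 1.119], [0.0, 0.0, 0.0, 1.0]] 370.6854659405973
top [[-0.015, -0.994, 0.106, 0.313], [-1.0, 0.017, 0.017, -0.072], [-0.018, -0.106, -0.994, 1.43], [0.0, 0.0, 0.0, 1.0]] 482.69992928712446
```

View pics/scene0.png

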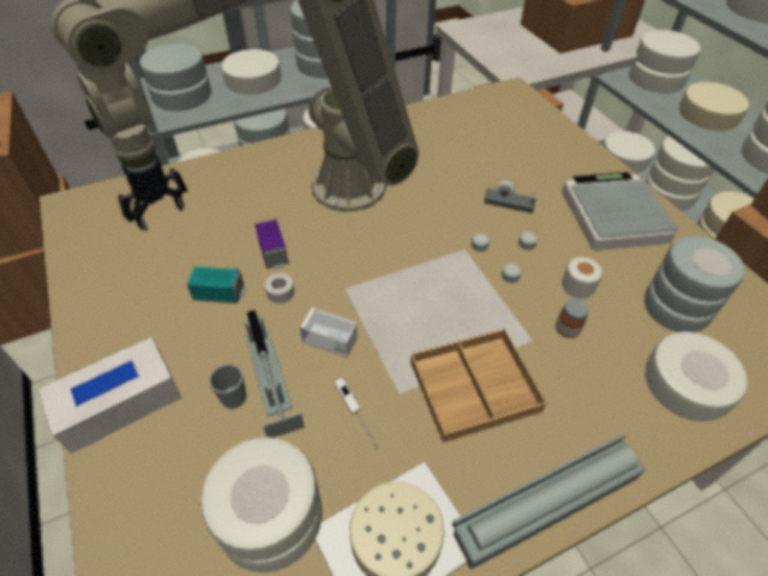

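View pics/top0.png

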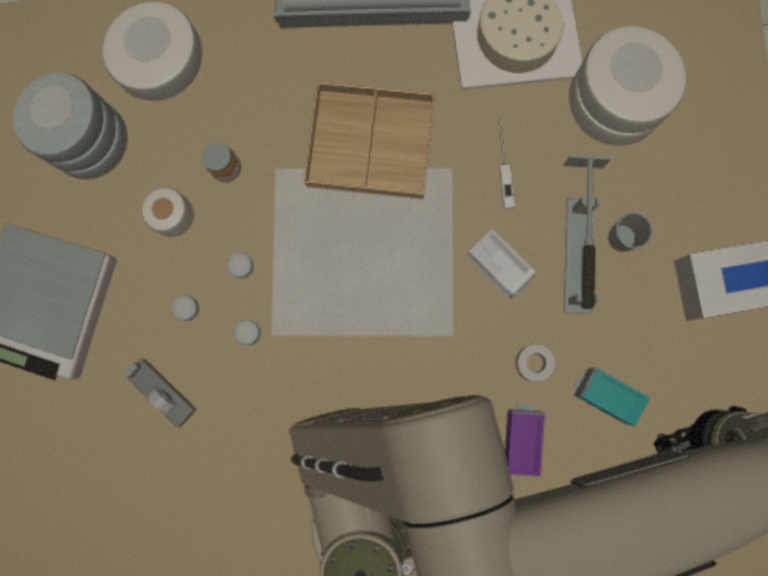

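The top view (1.5× scale) shows these candidates for the caddy:
- the clear box at (502,262)
- a purple look-alike at (525,440)
- a turquoise look-alike at (612,396)

I choose the clear box with the white floor. The hook lies on its cradle from (588,305) up to its head at (587,161). The small round cheeses are at (239,265), (184,308) and (246,332). The truckle is at (165,211). The tray is at (370,140) and the paper at (363,252).

```bash
python3 - <<'E'
from h import *
im=raw('top')
save(im,'c_hook.png',(305,95,440,225),4.5)
save(im,'c_tray.png',(175,50,310,230),3.3)
E
```

```text
(no output)
```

View pics/c_hook.png

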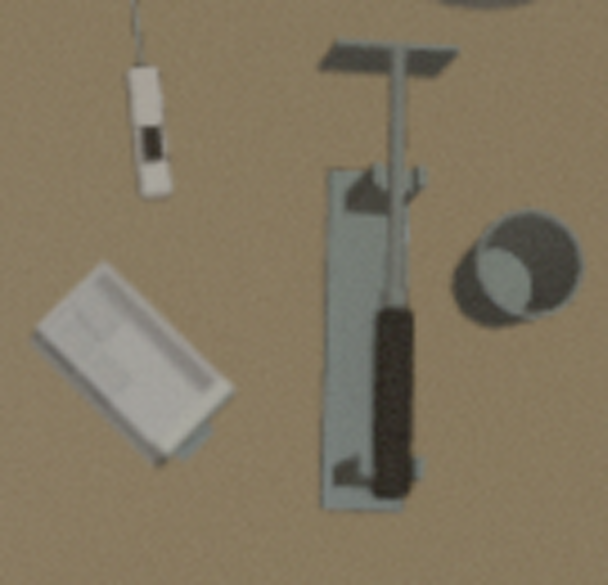

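View pics/c_tray.png

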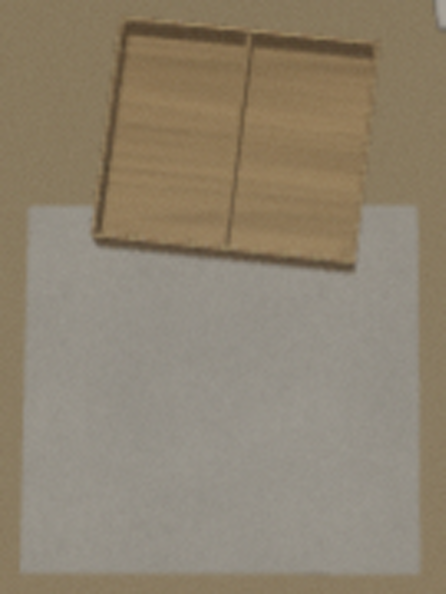

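The crops show the hook: handle (375–412, 308–498), rod, and head edge at y≈45. The clear caddy holds portions and has a bluish steel tab at its lower-right end (195,440). The tray has corners (126,22), (373,45), (355,268) and (96,240), and the paper has corners (28,207), (416,207), (420,573) and (22,573). I'll check the mouth end in the scene camera.

```bash
python3 - <<'E'
from h import *
im=raw('scene'); save(im,'c_cad.png',(150,190,250,290),6)
A=lambda p,x0,y0,s:(np.array(p,float)+.5)/s+[x0,y0]-.5
H=lambda p,z:px2w('top',A(p,305,95,4.5),z)
print('caddy top',H([(103,262),(235,388),(165,457),(38,330)],.064).round(4).tolist())
print('handle',H([(375,308),(412,308),(412,497),(375,497)],.096).round(4).tolist())
print('rod',H([(397,60),(395,300)],.088).round(4).tolist())
print('head',H([(336,42),(459,48)],.087).round(4).tolist())
print('cradle base',H([(329,168),(322,509),(402,509)],.003).round(4).tolist())
T=lambda p,z:px2w('top',A(p,175,50,3.3),z)
tr=T([(126,21),(375,44),(355,269),(95,240)],.042); print('tray',tr.round(4).tolist(),tr.mean(0).round(4))
pa=T([(28,206),(417,206),(421,574),(21,574)],.001); print('paper',pa.round(4).tolist(),pa.mean(0).round(4))
ch=np.array([(239,264),(184,307),(246,332)])/1.5
print('cheese',px2w('top',ch,.03).round(4).tolist())
print('truckle,jar,pot,probe tip',px2w('top',np.array([(165,211),(218,155),(632,228),(500,118),(508,207),(536,363)])/1.5,[.075,.085,.085,.005,.01,.04]).round(3).tolist())
E
```

```text
caddy top [[0.5798, -0.2446, 0.064], [0.4972, -0.3263, 0.064], [0.4538, -0.28, 0.064], [0.5364, -0.2017, 0.064]]
handle [[0.542, -0.4108, 0.096], [0.5417, -0.4344, 0.096], [0.4229, -0.4288, 0.096], [0.4234, -0.4055, 0.096]]
rod [[0.7045, -0.4357, 0.088], [0.5483, -0.4259, 0.088]]
head [[0.7169, -0.3969, 0.087], [0.7126, -0.4771, 0.087]]
cradle base [[0.6542, -0.4078, 0.003], [0.4237, -0.3928, 0.003], [0.4227, -0.4466, 0.003]]
tray [[0.8898, 0.0887, 0.042], [0.8619, -0.1392, 0.042], [0.6511, -0.1163, 0.042], [0.6827, 0.1163, 0.042]] [ 0.7714 -0.0126  0.042 ]
paper [[0.7278, 0.1847, 0.001], [0.7198, -0.1761, 0.001], [0.3806, -0.1711, 0.001], [0.3861, 0.1894, 0.001]] [0.5536 0.0067 0.001 ]
cheese [[0.5264, 0.2494, 0.03], [0.4428, 0.3595, 0.03], [0.3919, 0.2346, 0.03]]
truckle,jar,pot,probe tip [[0.627, 0.388, 0.075], [0.733, 0.281, 0.085], [0.575, -0.513, 0.085], [0.824, -0.278, 0.005], [0.635, -0.287, 0.01], [0.323, -0.326, 0.04]]
```

View pics/c_cad.png

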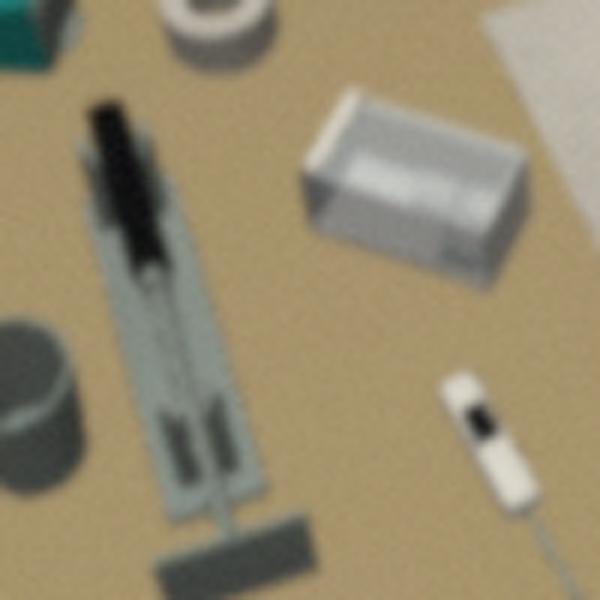

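The scene crop shows the flap strip at the caddy's end nearer the hook handle, at crop (330,150). So the mouth is at about (0.475,-0.303), and the caddy's +x heading is about 44°. Nothing stands close to the hook's handle.

```bash
cat >> h.py <<'E'
def Rt(yaw,tip=0):  # tool down, tool x at heading yaw (deg); then turned tip deg about tool y
    return R.from_euler('z',yaw,degrees=True)*R.from_euler('x',180,degrees=True)*R.from_euler('y',tip,degrees=True)
def go(*targets):
    """targets (x,y,z,yaw[,tip]) of the TCP -> jog fractions from present pose"""
    s=st(); q=s['orientation']; R0=R.from_quat([q[1],q[2],q[3],q[0]]); p0=np.array(s['tcp_pos'])
    for t in targets:
        R1=Rt(*t[3:]); d=R0.inv().apply(np.array(t[:3])-p0)
        w=(R0.inv()*R1).as_rotvec()
        print(t,'->',np.round(d/.2,3),np.round(w/(np.pi/2),3),'mm',round(np.linalg.norm(d)*1e3),'deg',round(np.degrees(np.linalg.norm(w))))
E
python3 - <<'E'
from h import *
go((.3077,-.485,.23,99),(.493,-.422,.13,176.7))
E
```

```text
t 0.1 tcp [ 0.2077 -0.5357  0.2305] q [-9.000e-04  9.830e-01  1.839e-01 -1.000e-04] F [ 1.  -0.1 -0.1] gap 0.0856 grip 0.0 j [-1.34  0.31  0.05  1.3  -0.    1.43]
(0.3077, -0.485, 0.23, 99) -> [ 0.558 -0.056  0.002] [-0.001 -0.001 -0.865] mm 112 deg 78
(0.493, -0.422, 0.13, 176.7) -> [ 1.535 -0.014  0.503] [-0.    -0.002 -1.728] mm 323 deg 156
```

>>> {"fn": "jog_arm", "kwargs": {"motion": [0.558, -0.056, 0, 0, 0, -0.865, 1, 0.558, -0.056, 0, 0, 0, -0.865, 1, 0.558, -0.056, 0, 0, 0, -0.865, 1, 0.558, -0.056, 0, 0, 0, -0.865, 1, 0.558, -0.056, 0, 0, 0, -0.865, 1, 0.558, -0.056, 0, 0, 0, -0.865, 1, 0.558, -0.056, 0, 0, 0, -0.865, 1, 0.558, -0.056, 0, 0, 0, -0.865, 1, 0.558, -0.056, 0, 0, 0, -0.865, 1]}}

```text
clock: 1.23
tcp_pos: [0.3077, -0.4851, 0.2308]
orientation: [-0.0, 0.649, 0.76, 0.0]
wrist_force: [0.1, -0.0, -0.5]
finger_gap: 0.0852
grip_force: 0.0
```

```bash
python3 - <<'E'
from h import *
go((.493,-.422,.16,176.7),(.493,-.422,.069,176.7))
E
```

```text
t 1.23 tcp [ 0.3077 -0.4851  0.2308] q [-4.000e-04  6.494e-01  7.604e-01  2.000e-04] F [ 0.1 -0.  -0.5] gap 0.0852 grip 0.0 j [-1.15  0.31  0.04  1.3  -0.    0.27]
(0.493, -0.422, 0.16, 176.7) -> [0.166 0.965 0.354] [ 0.    -0.001 -0.863] mm 208 deg 78
(0.493, -0.422, 0.069, 176.7) -> [0.166 0.965 0.809] [ 0.    -0.001 -0.863] mm 254 deg 78
```

>>> {"fn": "jog_arm", "kwargs": {"motion": [0.166, 0.965, 0.354, 0, 0, -0.863, 1, 0.166, 0.965, 0.354, 0, 0, -0.863, 1, 0.166, 0.965, 0.354, 0, 0, -0.863, 1, 0.166, 0.965, 0.354, 0, 0, -0.863, 1, 0.166, 0.965, 0.354, 0, 0, -0.863, 1, 0.166, 0.965, 0.354, 0, 0, -0.863, 1, 0.166, 0.965, 0.354, 0, 0, -0.863, 1, 0.166, 0.965, 0.354, 0, 0, -0.863, 1, 0.166, 0.965, 0.354, 0, 0, -0.863, 1]}}

```text
clock: 2.35
tcp_pos: [0.4931, -0.4222, 0.1602]
orientation: [-0.0, 0.029, 1.0, 0.0]
wrist_force: [-1.2, -0.4, -0.7]
finger_gap: 0.0851
grip_force: 0.0
```

```bash
python3 - <<'E'
from h import *
go((.493,-.422,.069,176.7))
shot('scene','s1.png',(110,150,260,290),4)
E
```

```text
t 2.35 tcp [ 0.4931 -0.4222  0.1602] q [-2.000e-04  2.940e-02  9.996e-01  2.000e-04] F [-1.2 -0.4 -0.7] gap 0.0851 grip 0.0 j [-0.83  0.48  0.13  1.21 -0.   -0.77]
(0.493, -0.422, 0.069, 176.7) -> [0.    0.001 0.456] [ 0.    -0.    -0.001] mm 91 deg 0
```

View pics/s1.png

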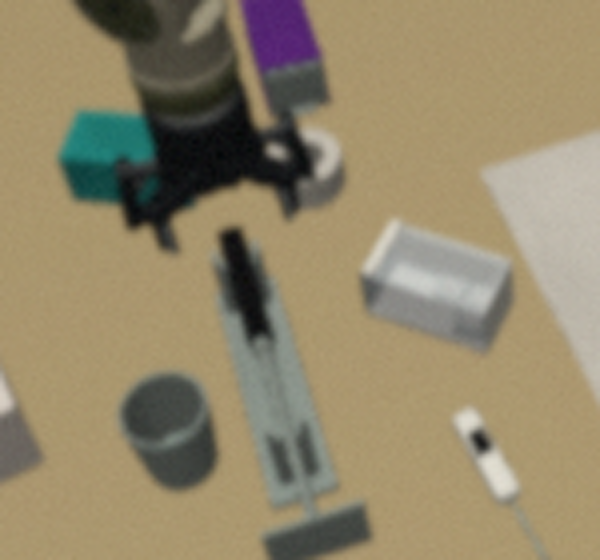

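The gripper straddles the black handle at about (245,270), clear of the pot and the caddy. Next I descend and grip.

>>> {"fn": "jog_arm", "kwargs": {"motion": [0, 0.001, 0.2, 0, 0, 0, 1, 0, 0.001, 0.35, 0, 0, 0, 1, 0, 0.001, 0.455, 0, 0, 0, 1, 0, 0.001, 0.455, 0, 0, 0, 0, 0, 0.001, 0.455, 0, 0, 0, 0, 0, 0.001, 0.455, 0, 0, 0, 0, 0, 0.001, 0.455, 0, 0, 0, 0, 0, 0.001, 0.455, 0, 0, 0, 0, 0, 0.001, 0.455, 0, 0, 0, 0], "newtons": 80}}

```text
clock: 3.52
tcp_pos: [0.494, -0.4229, 0.0712]
orientation: [0.001, 0.029, 1.0, -0.001]
wrist_force: [-0.1, 0.6, 5.5]
finger_gap: 0.0206
grip_force: 79.3
```

```bash
python3 - <<'E'
from h import *
go((.493,-.422,.15,176.7))
E
```

```text
t 3.52 tcp [ 0.494  -0.4229  0.0712] q [ 0.001   0.0288  0.9996 -0.0011] F [-0.1  0.6  5.5] gap 0.0206 grip 79.3 j [-0.83  0.54 -0.01  1.02 -0.   -0.77]
(0.493, -0.422, 0.15, 176.7) -> [ 0.004  0.003 -0.394] [-0.001  0.001  0.   ] mm 79 deg 0
```

>>> {"fn": "jog_arm", "kwargs": {"motion": [0, 0, -0.1, 0, 0, 0, 0, 0, 0, -0.2, 0, 0, 0, 0, 0, 0, -0.3, 0, 0, 0, 0, 0, 0, -0.4, 0, 0, 0, 0, 0, 0, -0.4, 0, 0, 0, 0]}}

```text
clock: 4.15
tcp_pos: [0.4938, -0.4227, 0.1507]
orientation: [0.001, 0.029, 1.0, -0.001]
wrist_force: [-0.0, -0.6, -3.3]
finger_gap: 0.0207
grip_force: 78.5
```

```bash
python3 - <<'E'
from h import *
shot('scene','s2.png',(90,120,340,300),3)
go((.50,-.222,.15,174.8),(.50,-.03,.15,172.9),(.669,0,.15,172.9),(.669,0,.058,172.9))
E
```

```text
t 4.2 tcp [ 0.4933 -0.4222  0.1494] q [ 1.000e-04  2.870e-02  9.996e-01 -2.000e-04] F [ 0.7 -0.6 -3.3] gap 0.0208 grip 78.5 j [-0.83  0.49  0.11  1.19 -0.   -0.77]
(0.5, -0.222, 0.15, 174.8) -> [ 0.024  1.001 -0.003] [-0.     0.     0.021] mm 200 deg 2
(0.5, -0.03, 0.15, 172.9) -> [ 0.079  1.959 -0.004] [-0.     0.     0.042] mm 392 deg 4
(0.669, 0, 0.15, 172.9) -> [-0.756  2.158 -0.004] [-0.     0.     0.042] mm 457 deg 4
(0.669, 0, 0.058, 172.9) -> [-0.756  2.158  0.456] [-0.     0.     0.042] mm 466 deg 4
```

View pics/s2.png

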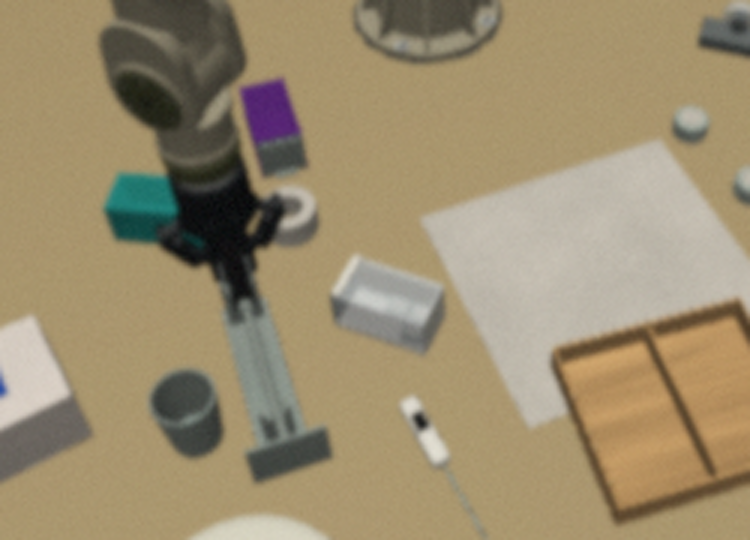

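The hook hangs level from the gripper, with its head at (288,455).

>>> {"fn": "jog_arm", "kwargs": {"motion": [0.003, 0.1, 0, 0, 0, 0.002, 0, 0.006, 0.25, 0, 0, 0, 0.005, 0, 0.01, 0.4, 0, 0, 0, 0.01, 0, 0.014, 0.55, 0, 0, 0, 0.013, 0, 0.018, 0.7, 0, 0, 0, 0.016, 0, 0.022, 0.85, 0, 0, 0, 0.02, 0, 0.025, 1, 0, 0, 0, 0.022, 0]}}

```text
clock: 5.08
tcp_pos: [0.4987, -0.2206, 0.1478]
orientation: [-0.001, 0.046, 0.999, 0.001]
wrist_force: [1.2, -0.0, -2.5]
finger_gap: 0.0204
grip_force: 78.6
```

```bash
python3 - <<'E'
from h import *
go((.50,-.03,.15,172.9),(.669,0,.15,172.9),(.669,0,.058,172.9))
E
```

```text
t 5.08 tcp [ 0.4987 -0.2206  0.1478] q [-1.200e-03  4.610e-02  9.989e-01  6.000e-04] F [ 1.2 -0.  -2.5] gap 0.0204 grip 78.6 j [-0.56  0.3  -0.18  1.09 -0.   -0.47]
(0.5, -0.03, 0.15, 172.9) -> [ 0.081  0.95  -0.01 ] [ 0.001 -0.002  0.02 ] mm 191 deg 2
(0.669, 0, 0.15, 172.9) -> [-0.746  1.177 -0.011] [ 0.001 -0.002  0.02 ] mm 279 deg 2
(0.669, 0, 0.058, 172.9) -> [-0.747  1.176  0.449] [ 0.001 -0.002  0.02 ] mm 293 deg 2
```

>>> {"fn": "jog_arm", "kwargs": {"motion": [0.01, 0.15, -0.01, 0, 0, 0.005, 0, 0.03, 0.35, -0.01, 0, 0, 0.01, 0, 0.05, 0.55, -0.01, 0, 0, 0.015, 0, 0.07, 0.75, -0.01, 0, 0, 0.02, 0, 0.08, 0.95, -0.01, 0, 0, 0.02, 0, -0.1, 0.99, -0.01, 0, 0, 0.02, 0, -0.25, 0.99, -0.01, 0, 0, 0.02, 0, -0.4, 0.99, -0.01, 0, 0, 0.02, 0, -0.55, 0.99, -0.01, 0, 0, 0.02, 0, -0.65, 0.99, -0.01, 0, 0, 0.02, 0]}}

```text
clock: 6.32
tcp_pos: [0.6477, -0.0369, 0.1493]
orientation: [-0.001, 0.062, 0.998, 0.0]
wrist_force: [-0.7, -0.2, -3.7]
finger_gap: 0.0206
grip_force: 78.7
```

```bash
python3 - <<'E'
from h import *
go((.669,0,.15,172.9),(.669,0,.058,172.9))
E
```

```text
t 6.33 tcp [ 0.6477 -0.0369  0.1493] q [-1.300e-03  6.160e-02  9.981e-01  1.000e-04] F [-0.7 -0.2 -3.7] gap 0.0206 grip 78.7 j [-0.18  0.49  0.11  1.19 -0.   -0.06]
(0.669, 0, 0.15, 172.9) -> [-0.083  0.196 -0.004] [ 0.    -0.002  0.   ] mm 43 deg 0
(0.669, 0, 0.058, 172.9) -> [-0.084  0.196  0.456] [ 0.    -0.002  0.   ] mm 101 deg 0
```

>>> {"fn": "jog_arm", "kwargs": {"motion": [-0.04, 0.1, 0, 0, 0, 0, 0, -0.085, 0.196, 0, 0, 0, 0, 0, -0.085, 0.196, 0, 0, 0, 0, 0, -0.085, 0.196, 0, 0, 0, 0, 0]}}

```text
clock: 6.82
tcp_pos: [0.6685, 0.0006, 0.1513]
orientation: [-0.0, 0.061, 0.998, -0.0]
wrist_force: [0.6, 0.2, -4.0]
finger_gap: 0.0209
grip_force: 78.9
```

```bash
python3 - <<'E'
from h import *
shot('top','t3.png',(160,30,340,180),4)
go((.669,0,.058,172.9))
E
```

```text
t 6.88 tcp [6.685e-01 2.000e-04 1.515e-01] q [-2.000e-04  6.140e-02  9.981e-01 -2.000e-04] F [ 0.4  0.3 -2.9] gap 0.0208 grip 78.9 j [-0.12  0.53  0.17  1.22 -0.    0.  ]
(0.669, 0, 0.058, 172.9) -> [-0.003 -0.001  0.467] [-0.    -0.     0.001] mm 93 deg 0
```

View pics/t3.png

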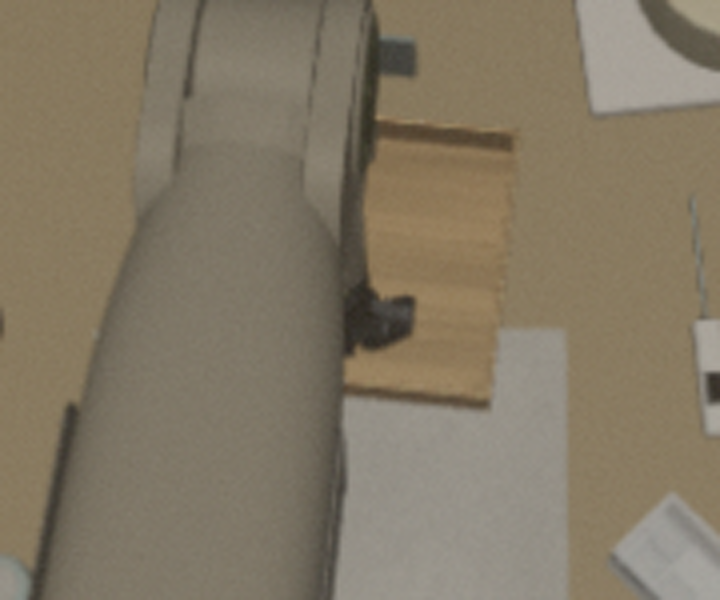

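The blade's right end shows at crop (415,42–75), beyond the tray's far wall at about (515,130). I'll check the gap in numbers.

```bash
python3 - <<'E'
from h import *
A=lambda p:(np.array(p,float)+.5)/4+[160,30]-.5
print(px2w('top',A([(415,75),(416,42)]),[.105,.167]).round(4)); print('far wall right corner',px2w('top',A([(515,132)]),.042).round(4))
a=np.radians(-7.1);u=np.array([np.cos(a),np.sin(a)]);v=np.array([-u[1],u[0]])
print('expected blade right near', np.array([.6685,.0002])+.22*u-.04*v)
E
```

```text
[[ 0.8833 -0.0653  0.105 ]
 [ 0.881  -0.0667  0.167 ]]
far wall right corner [[ 0.8631 -0.1395  0.042 ]]
expected blade right near [ 0.88186897 -0.0666856 ]
```

>>> {"fn": "jog_arm", "kwargs": {"motion": [-0.003, 0, 0.1, 0, 0, 0, 0, -0.003, 0, 0.2, 0, 0, 0, 0, -0.003, 0, 0.3, 0, 0, 0, 0, -0.003, 0, 0.4, 0, 0, 0, 0, -0.003, 0, 0.46, 0, 0, 0, 0, -0.003, 0, 0.46, 0, 0, 0, 0]}}

```text
clock: 7.62
tcp_pos: [0.6687, -0.0004, 0.0586]
orientation: [-0.001, 0.062, 0.998, -0.0]
wrist_force: [-0.9, -0.6, -2.6]
finger_gap: 0.0208
grip_force: 78.9
```

```bash
python3 - <<'E'
from h import *
# final: tray centre -> hook grip point; arc of 6.2 deg
import numpy as np
def g(cx,cy,a): a=np.radians(a); return (cx+(.105-.22)*np.cos(a),cy+(.105-.22)*np.sin(a))
gx,gy=g(.5536,.0067,-.9); print(gx,gy)
go(*[(.669-.012*.9923-(.669-.012-gx)*f, .0013+(gy-.0013)*(1.7*f-.7*f*f), .058, 172.9+6.2*f) for f in (0,.2,.4,.6,.8,1)])
E
```

```text
0.438614187264609 0.008506341490859378
t 7.62 tcp [ 6.687e-01 -4.000e-04  5.860e-02] q [-0.001   0.0619  0.9981 -0.    ] F [-0.9 -0.6 -2.6] gap 0.0208 grip 78.9 j [-0.12  0.59  0.04  1.02 -0.    0.  ]
(np.float64(0.6570924), np.float64(0.0013), 0.058, 172.9) -> [0.059 0.001 0.003] [-0.    -0.001  0.   ] mm 12 deg 0
(np.float64(0.6134152374529218), np.float64(0.0035483785451481263), 0.058, 174.14000000000001) -> [ 0.277 -0.014  0.004] [-0.    -0.001 -0.014] mm 55 deg 1
(np.float64(0.5697380749058436), np.float64(0.005393201966808127), 0.058, 175.38) -> [ 0.495 -0.032  0.004] [-0.    -0.001 -0.028] mm 99 deg 2
(np.float64(0.5260609123587654), np.float64(0.006834470264980003), 0.058, 176.62) -> [ 0.712 -0.052  0.005] [-0.    -0.001 -0.041] mm 143 deg 4
(np.float64(0.4823837498116872), np.float64(0.007872183439663755), 0.058, 177.86) -> [ 0.929 -0.074  0.005] [-0.    -0.001 -0.055] mm 186 deg 5
(np.float64(0.438706587264609), np.float64(0.008506341490859378), 0.058, 179.1) -> [ 1.147 -0.098  0.005] [-0.    -0.001 -0.069] mm 230 deg 6
```

>>> {"fn": "jog_arm", "kwargs": {"motion": [0.03, 0, 0, 0, 0, 0, 0, 0.06, 0, 0, 0, 0, 0, 0, 0.1, -0.003, 0, 0, 0, -0.003, 0, 0.14, -0.005, 0, 0, 0, -0.005, 0, 0.18, -0.008, 0, 0, 0, -0.008, 0, 0.22, -0.01, 0, 0, 0, -0.01, 0, 0.27, -0.014, 0, 0, 0, -0.014, 0, 0.32, -0.018, 0, 0, 0, -0.017, 0, 0.37, -0.022, 0, 0, 0, -0.02, 0, 0.42, -0.026, 0, 0, 0, -0.023, 0, 0.46, -0.03, 0, 0, 0, -0.026, 0, 0.5, -0.033, 0, 0, 0, -0.028, 0]}}

```text
clock: 9.12
tcp_pos: [0.5692, 0.0056, 0.0596]
orientation: [0.0, 0.04, 0.999, -0.0]
wrist_force: [3.3, -0.3, -2.3]
finger_gap: 0.0205
grip_force: 79.0
```

```bash
python3 - <<'E'
from h import *
gx,gy=.4386,.0085
go(*[(.657-(.657-gx)*f, .0013+(gy-.0013)*(1.7*f-.7*f*f), .058, 172.9+6.2*f) for f in (.6,.8,1)])
E
```

```text
t 9.12 tcp [0.5692 0.0056 0.0596] q [ 2.000e-04  3.960e-02  9.992e-01 -0.000e+00] F [ 3.3 -0.3 -2.3] gap 0.0205 grip 79.0 j [-0.13  0.41 -0.25  0.91 -0.   -0.05]
(0.52596, 0.006829600000000001, 0.058, 176.62) -> [ 0.216 -0.011  0.008] [-0.     0.    -0.013] mm 43 deg 1
(0.48228, 0.007866400000000003, 0.058, 177.86) -> [ 0.434 -0.023  0.008] [-0.     0.    -0.027] mm 87 deg 2
(0.4386, 0.0085, 0.058, 179.1) -> [ 0.652 -0.037  0.008] [-0.    0.   -0.04] mm 131 deg 4
```

>>> {"fn": "jog_arm", "kwargs": {"motion": [0.05, -0.002, 0, 0, 0, -0.003, 0, 0.1, -0.005, 0, 0, 0, -0.006, 0, 0.16, -0.008, 0, 0, 0, -0.01, 0, 0.216, -0.011, 0, 0, 0, -0.013, 0, 0.27, -0.014, 0, 0, 0, -0.017, 0, 0.33, -0.017, 0, 0, 0, -0.021, 0, 0.39, -0.02, 0, 0, 0, -0.025, 0, 0.44, -0.024, 0, 0, 0, -0.028, 0, 0.5, -0.028, 0, 0, 0, -0.032, 0, 0.54, -0.03, 0, 0, 0, -0.036, 0, 0.58, -0.033, 0, 0, 0, -0.04, 0, 0.6, -0.034, 0, 0, 0, -0.04, 0]}}

```text
clock: 10.62
tcp_pos: [0.4489, 0.0084, 0.0595]
orientation: [-0.0, 0.008, 1.0, 0.0]
wrist_force: [1.9, -0.8, -1.8]
finger_gap: 0.0207
grip_force: 79.1
```

```bash
python3 - <<'E'
from h import *
st()
shot('top','t4.png',(160,30,320,230),3)
im=raw('scene')
import cv2
im=read_camera('scene'); save(im,'s4b.png',(210,120,380,300),3)
a=cv2.imread('pics/t4.png');b=cv2.imread('pics/s4b.png')
b=cv2.copyMakeBorder(b,0,a.shape[0]-b.shape[0],0,0,0) if b.shape[0]<a.shape[0] else b[:a.shape[0]]
m=np.hstack([a,b])[:600,:]; m=cv2.resize(m,None,fx=.8,fy=.8); cv2.imwrite('pics/m4.png',m); print(m.shape)
E
```

```text
t 10.62 tcp [0.4489 0.0084 0.0595] q [-1.0e-04  8.2e-03  1.0e+00  0.0e+00] F [ 1.9 -0.8 -1.8] gap 0.0207 grip 79.1 j [-0.16  0.21 -0.55  0.81  0.   -0.14]
(480, 792, 3)
```

View pics/m4.png

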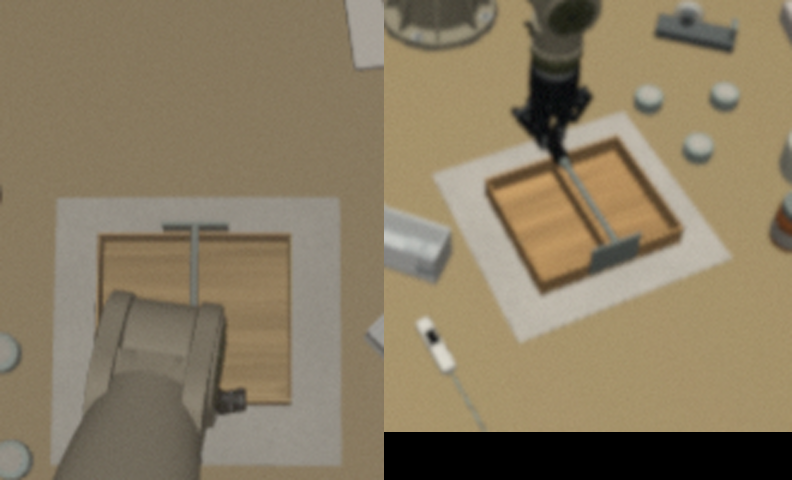

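The tray sits nearly square on the paper, with its far corners at (99,235) and (290,235) and its near-right corner at (290,404) in this picture. I'll compute how far is left to draw.

```bash
python3 - <<'E'
from h import *
A=lambda p:(np.array(p,float)+.5)/2.4+[160,30]-.5
t=px2w('top',A([(98,234),(291,234),(291,404)]),.042); print(t.round(4), (t[0]+t[2])[:2]/2)
E
```

```text
[[ 0.6682  0.1249  0.042 ]
 [ 0.6631 -0.1128  0.042 ]
 [ 0.4536 -0.1085  0.042 ]] [0.56086369 0.00816988]
```

>>> {"fn": "jog_arm", "kwargs": {"motion": [0.02, 0, 0, 0, 0, 0, 0, 0.038, 0, 0, 0, 0, 0, 0, 0.038, 0, 0, 0, 0, 0, 0, 0, 0, 0, 0, 0, 0, 0, -0.04, 0, 0, 0, 0, 0, 0, -0.04, 0, 0, 0, 0, 0, 0, -0.04, 0, -0.15, 0, 0, 0, 0, -0.04, 0, -0.3, 0, 0, 0, 0, -0.04, 0, -0.45, 0, 0, 0, 0, -0.04, 0, -0.5, 0, 0, 0, 0, -0.04, 0, -0.5, 0, 0, 0, 0]}}

```text
clock: 12.1
tcp_pos: [0.4576, 0.0082, 0.1595]
orientation: [0.0, 0.008, 1.0, -0.0]
wrist_force: [-0.5, 0.7, -4.1]
finger_gap: 0.0205
grip_force: 78.9
```

```bash
python3 - <<'E'
from h import *
go((.48,-.19,.158,177),(.494,-.39,.158,176.7),(.494,-.4227,.158,176.7))
E
```

```text
t 12.1 tcp [0.4576 0.0082 0.1595] q [ 3.0e-04  8.3e-03  1.0e+00 -1.0e-04] F [-0.5  0.7 -4.1] gap 0.0205 grip 78.9 j [-0.16  0.12 -0.38  1.07 -0.   -0.14]
(0.48, -0.19, 0.158, 177) -> [-0.128 -0.989  0.008] [-0.     0.     0.023] mm 199 deg 2
(0.494, -0.39, 0.158, 176.7) -> [-0.215 -1.988  0.008] [-0.     0.     0.026] mm 400 deg 2
(0.494, -0.4227, 0.158, 176.7) -> [-0.218 -2.151  0.008] [-0.     0.     0.026] mm 432 deg 2
```

>>> {"fn": "jog_arm", "kwargs": {"motion": [-0.02, -0.15, 0, 0, 0, 0.005, 0, -0.04, -0.3, 0, 0, 0, 0.01, 0, -0.06, -0.45, 0, 0, 0, 0.015, 0, -0.08, -0.6, 0, 0, 0, 0.018, 0, -0.1, -0.8, 0, 0, 0, 0.02, 0, -0.13, -0.99, 0, 0, 0, 0.023, 0]}}

```text
clock: 12.85
tcp_pos: [0.4791, -0.1908, 0.1575]
orientation: [-0.001, 0.026, 1.0, 0.001]
wrist_force: [0.6, -0.1, -3.2]
finger_gap: 0.0206
grip_force: 79.1
```

```bash
python3 - <<'E'
from h import *
go((.494,-.39,.158,176.7),(.494,-.4227,.158,176.7))
E
```

```text
t 12.85 tcp [ 0.4791 -0.1908  0.1575] q [-1.400e-03  2.640e-02  9.996e-01  7.000e-04] F [ 0.6 -0.1 -3.2] gap 0.0206 grip 79.1 j [-0.53  0.24 -0.24  1.1  -0.   -0.48]
(0.494, -0.39, 0.158, 176.7) -> [-0.127 -0.99  -0.004] [ 0.001 -0.002  0.003] mm 200 deg 0
(0.494, -0.4227, 0.158, 176.7) -> [-0.135 -1.154 -0.004] [ 0.001 -0.002  0.003] mm 232 deg 0
```

>>> {"fn": "jog_arm", "kwargs": {"motion": [-0.02, -0.15, 0, 0, 0, 0, 0, -0.04, -0.3, 0, 0, 0, 0.001, 0, -0.06, -0.45, 0, 0, 0, 0.002, 0, -0.08, -0.6, 0, 0, 0, 0.003, 0, -0.1, -0.8, 0, 0, 0, 0.003, 0, -0.13, -0.99, 0, 0, 0, 0.003, 0, -0.13, -0.99, 0, 0, 0, 0.003, 0]}}

```text
clock: 13.72
tcp_pos: [0.4949, -0.3916, 0.1567]
orientation: [-0.001, 0.03, 1.0, 0.001]
wrist_force: [-0.0, 0.9, -4.3]
finger_gap: 0.0207
grip_force: 79.4
```

```bash
python3 - <<'E'
from h import *
go((.494,-.4227,.13,176.7))
E
```

```text
t 13.72 tcp [ 0.4949 -0.3916  0.1567] q [-1.000e-03  3.030e-02  9.995e-01  6.000e-04] F [-0.   0.9 -4.3] gap 0.0207 grip 79.4 j [-0.8   0.45  0.07  1.19 -0.   -0.74]
(0.494, -0.4227, 0.13, 176.7) -> [-0.005 -0.156  0.133] [ 0.001 -0.001 -0.002] mm 41 deg 0
```

>>> {"fn": "jog_arm", "kwargs": {"motion": [0.002, -0.08, 0.06, 0, 0, 0, 0, 0.002, -0.153, 0.1, 0, 0, 0, 0, 0.002, -0.153, 0.1, 0, 0, 0, 0, 0.002, -0.153, 0.1, 0, 0, 0, 0]}}

```text
clock: 14.22
tcp_pos: [0.4934, -0.4194, 0.1394]
orientation: [-0.0, 0.029, 1.0, 0.0]
wrist_force: [-1.5, 0.6, -2.5]
finger_gap: 0.0204
grip_force: 79.3
```

```bash
python3 - <<'E'
from h import *
go((.4935,-.4222,.071,176.7))
a=shot('top','t5.png',(325,95,435,225),4.5)
E
```

```text
t 14.22 tcp [ 0.4934 -0.4194  0.1394] q [-2.000e-04  2.870e-02  9.996e-01  3.000e-04] F [-1.5  0.6 -2.5] gap 0.0204 grip 79.3 j [-0.83  0.49  0.09  1.17  0.   -0.77]
(0.4935, -0.4222, 0.071, 176.7) -> [-0.001 -0.014  0.342] [ 0. -0.  0.] mm 68 deg 0
```

View pics/t5.png

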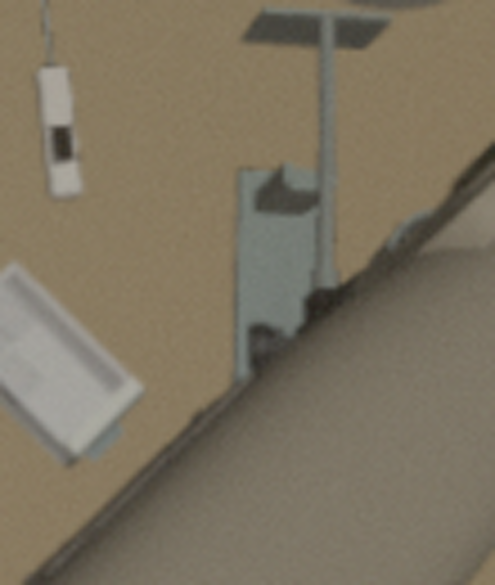

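The rod runs from (325,290) to the head at (327,14), over the front post. I'll check numerically that the hook has not shifted in the grip.

```bash
python3 - <<'E'
from h import *
A=lambda p:(np.array(p,float)+.5)/4.5+[325,95]-.5
h=px2w('top',A([(264,10),(391,17),(325,270),(327,30)]),[.155,.155,.156,.156]); print(h.round(4),h[:2].mean(0).round(4))
s=env.get_state()['tcp_pos']; print('expected head',s[0]+.222*np.cos(np.radians(3.3)),s[1]-.222*np.sin(np.radians(3.3)))
E
```

```text
[[ 0.7167 -0.3928  0.155 ]
 [ 0.712  -0.4717  0.155 ]
 [ 0.5545 -0.4211  0.156 ]
 [ 0.7036 -0.4309  0.156 ]] [ 0.7144 -0.4322  0.155 ]
expected head 0.715294421602068 -0.43219556021643524
```

Everything matches. I lower the hook onto the cradle with the 3 mm y correction.

>>> {"fn": "jog_arm", "kwargs": {"motion": [0, -0.014, 0.05, 0, 0, 0, 0, 0, -0.014, 0.13, 0, 0, 0, 0, 0, -0.014, 0.2, 0, 0, 0, 0, 0, -0.014, 0.26, 0, 0, 0, 0, 0, -0.014, 0.3, 0, 0, 0, 0, 0, -0.014, 0.32, 0, 0, 0, 0, 0, -0.014, 0.335, 0, 0, 0, 0, 0, -0.014, 0.342, 0, 0, 0, 0, 0, -0.014, 0.342, 0, 0, 0, 0]}}

```text
clock: 15.4
tcp_pos: [0.4935, -0.4228, 0.0715]
orientation: [0.0, 0.029, 1.0, -0.0]
wrist_force: [0.4, 0.0, -3.3]
finger_gap: 0.0205
grip_force: 79.7
```

>>> {"fn": "jog_arm", "kwargs": {"motion": [0, 0, 0.006, 0, 0, 0, 0, 0, 0, 0.01, 0, 0, 0, 0, 0, 0, 0.01, 0, 0, 0, 0]}}

```text
clock: 15.78
tcp_pos: [0.4936, -0.4229, 0.0712]
orientation: [0.001, 0.029, 1.0, -0.001]
wrist_force: [-3.5, 3.3, 6.7]
finger_gap: 0.0207
grip_force: 81.0
```

Seated. I release and lift.

>>> {"fn": "jog_arm", "kwargs": {"motion": [0, 0, 0, 0, 0, 0, 0.4, 0, 0, 0, 0, 0, 0, 0.6, 0, 0, 0, 0, 0, 0, 0.6, 0, 0, 0, 0, 0, 0, 0.6, 0, 0, -0.15, 0, 0, 0, 0.6, 0, 0, -0.4, 0, 0, 0, 0.6, 0, 0, -0.6, 0, 0, 0, 0.7, 0, 0, -0.6, 0, 0, 0, 0.7]}}

```text
clock: 16.77
tcp_pos: [0.495, -0.4244, 0.1935]
orientation: [0.003, 0.029, 1.0, -0.003]
wrist_force: [0.0, -0.3, 0.1]
finger_gap: 0.0598
grip_force: 0.0
```

```bash
python3 - <<'E'
from h import *
go((.5,-.224,.19,178),(.51,.1,.18,178))
im=read_camera('scene'); save(im,'s6.png',(90,100,400,300),2.5)
E
```

```text
t 16.77 tcp [ 0.495  -0.4244  0.1935] q [ 0.0027  0.0287  0.9996 -0.0028] F [ 0.  -0.3  0.1] gap 0.0598 grip 0.0 j [-0.83  0.47  0.19  1.28 -0.   -0.77]
(0.5, -0.224, 0.19, 178) -> [0.033 1.002 0.012] [-0.004  0.004 -0.014] mm 200 deg 1
(0.51, 0.1, 0.18, 178) -> [0.076 2.622 0.053] [-0.004  0.004 -0.014] mm 525 deg 1
```

View pics/s6.png

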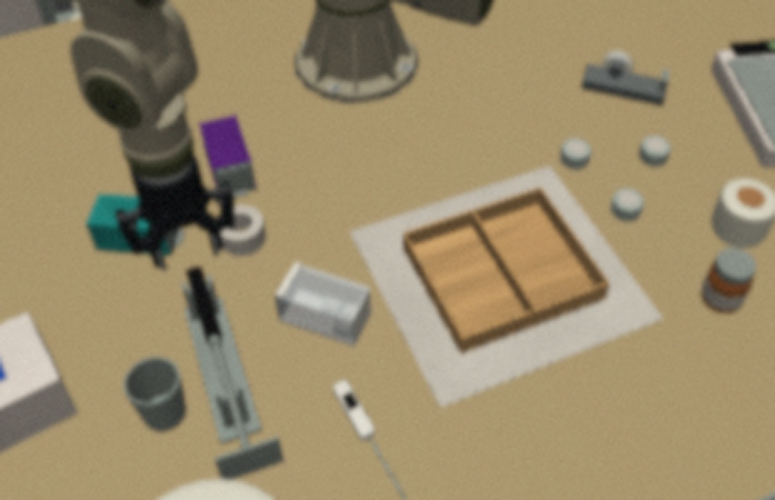

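The hook is back on its cradle, the tray is on the paper, and all three cheeses still lie at (575,152), (655,150) and (627,203). From here I measure the tray and cheeses with code.

```bash
cat >> h.py <<'E'
def tray(im):
    hsv=cv2.cvtColor(im,cv2.COLOR_RGB2HSV); print('bench',hsv[60,200],'tray',hsv[170,225],'cheese',hsv[176,159])
    m=((hsv[...,1]>hsv[60,200,1]+12)&(hsv[...,2]>20)).astype(np.uint8); m[:,:170]=0; m[:,310:]=0; m[:100]=0; m[235:]=0
    m=cv2.morphologyEx(m,cv2.MORPH_CLOSE,np.ones((7,7))); m=cv2.morphologyEx(m,cv2.MORPH_OPEN,np.ones((5,5)))
    c=max(cv2.findContours(m,0,2)[0],key=cv2.contourArea); b=cv2.boxPoints(cv2.minAreaRect(c)); w=px2w('top',b,.042)
    print('tray',w[:,:2].round(4).tolist(),w.mean(0).round(4)); return w
def cheeses(im,reg=(95,150,172,245),top=.03):
    x0,y0,x1,y1=reg; s=cv2.cvtColor(im,cv2.COLOR_RGB2HSV)[y0:y1,x0:x1,1].astype(float); bg=np.median(s)
    m=cv2.morphologyEx((s<bg*.55).astype(np.uint8),cv2.MORPH_OPEN,np.ones((5,5)))
    n,_,S,C=cv2.connectedComponentsWithStats(m)
    for i in range(1,n):
        p=C[i]+[x0,y0]; w=px2w('top',p,.022)[0]; print('blob',p.round(1),S[i][2:],w.round(4))
E
python3 - <<'E'
from h import *
im=shot('top','t6.png'); tray(im); cheeses(im)
E
```

```text
bench [ 20  77 136] tray [ 18  95 145] cheese [ 22  26 148]
tray [[0.6597, 0.1265], [0.6547, -0.1098], [0.4479, -0.1057], [0.4518, 0.1263]] [0.5535 0.0093 0.042 ]
blob [109.  151.7] [15  5 63] [0.6053 0.4075 0.022 ]
blob [159.6 176.5] [ 16  16 216] [0.526  0.2504 0.022 ]
blob [123.1 204.9] [ 17  16 220] [0.4429 0.3605 0.022 ]
blob [163.9 221.3] [ 16  16 214] [0.3924 0.2365 0.022 ]
blob [ 96. 243.] [3 3 9] [0.3302 0.4427 0.022 ]
```

>>> {"fn": "jog_arm", "kwargs": {"motion": [0, 1, 0, 0, 0, 0, 0.9, 0, 1, 0, 0, 0, 0, 0.9, 0, 1, 0, 0, 0, 0, 0.9, 0, 1, 0, 0, 0, 0, 0.9, 0, 1, 0, 0, 0, 0, 0.9]}}

```text
clock: 17.5
tcp_pos: [0.5045, -0.2221, 0.1881]
orientation: [-0.001, 0.028, 1.0, 0.0]
wrist_force: [0.4, -0.7, -0.6]
finger_gap: 0.0769
grip_force: 0.0
```

>>> {"fn": "jog_arm", "kwargs": {"motion": [0, 1, 0, 0, 0, 0, 0.9, 0, 1, 0, 0, 0, 0, 0.9, 0, 1, 0, 0, 0, 0, 0.9, 0, 1, 0, 0, 0, 0, 0.9, 0, 1, 0, 0, 0, 0, 0.9]}}

```text
clock: 18.12
tcp_pos: [0.5168, -0.0241, 0.1886]
orientation: [-0.0, 0.029, 1.0, -0.0]
wrist_force: [-0.3, 0.2, -1.2]
finger_gap: 0.0766
grip_force: 0.0
```

>>> {"fn": "jog_arm", "kwargs": {"motion": [0, 1, 0, 0, 0, 0, 0.9, 0, 1, 0, 0, 0, 0, 0.9, 0, 1, 0, 0, 0, 0, 0.9, 0, 1, 0, 0, 0, 0, 0.9, 0, 1, 0, 0, 0, 0, 0.9]}}

```text
clock: 18.75
tcp_pos: [0.5286, 0.1751, 0.1886]
orientation: [-0.0, 0.029, 1.0, -0.001]
wrist_force: [0.0, 0.3, 0.2]
finger_gap: 0.0765
grip_force: 0.0
```

```bash
python3 - <<'E'
from h import *
cheeses(read_camera('top'))
go((.526,.2504,.12,179),(.526,.2504,.004,179))
E
```

```text
blob [163.2 177.4] [ 8 12 85] [0.5232 0.2394 0.022 ]
t 18.8 tcp [0.5284 0.1744 0.1886] q [-3.000e-04  2.970e-02  9.996e-01 -5.000e-04] F [-0.2 -0.7 -0.1] gap 0.0768 grip 0.0 j [ 0.18  0.29 -0.09  1.19 -0.    0.23]
(0.526, 0.2504, 0.12, 179) -> [0.034 0.379 0.343] [-0.001 -0.    -0.027] mm 102 deg 2
(0.526, 0.2504, 0.004, 179) -> [0.034 0.379 0.923] [-0.001 -0.    -0.027] mm 200 deg 2
```

>>> {"fn": "jog_arm", "kwargs": {"motion": [0.034, 0.379, 0.25, 0, 0, -0.027, 1, 0.034, 0.379, 0.4, 0, 0, -0.027, 1, 0.034, 0.379, 0.6, 0, 0, -0.027, 1, 0.034, 0.379, 0.8, 0, 0, -0.027, 1, 0.034, 0.379, 0.9, 0, 0, -0.027, 1, 0.034, 0.379, 0.92, 0, 0, -0.027, 1, 0.034, 0.379, 0.92, 0, 0, -0.027, 0.3, 0.034, 0.379, 0.92, 0, 0, -0.027, 0.3, 0.034, 0.379, 0.92, 0, 0, -0.027, 0.3, 0.034, 0.379, 0.92, 0, 0, -0.027, 0.3], "newtons": 30}}

```text
clock: 20.05
tcp_pos: [0.5268, 0.2524, 0.0067]
orientation: [0.002, 0.008, 1.0, -0.0]
wrist_force: [-0.2, -2.3, 6.0]
finger_gap: 0.0488
grip_force: 31.6
```

>>> {"fn": "jog_arm", "kwargs": {"motion": [0, 0, -0.2, 0, 0, 0, 0.3, 0, 0, -0.45, 0, 0, 0, 0.3, 0, 0, -0.45, 0, 0, 0, 0.3]}}

```text
clock: 20.42
tcp_pos: [0.5285, 0.2538, 0.0998]
orientation: [0.004, 0.007, 1.0, 0.001]
wrist_force: [-0.2, 0.1, -1.2]
finger_gap: 0.0488
grip_force: 31.5
```

```bash
python3 - <<'E'
from h import *
go((.616,.0665,.092,179),(.616,.0665,.012,179),)
E
```

```text
t 20.43 tcp [0.5285 0.2538 0.0998] q [0.0042 0.0073 1.     0.0015] F [-0.2  0.1 -1.2] gap 0.0488 grip 31.5 j [ 0.31  0.4  -0.16  1.    0.    0.33]
(0.616, 0.0665, 0.092, 179) -> [-0.451 -0.93   0.04 ] [0.002 0.005 0.002] mm 207 deg 1
(0.616, 0.0665, 0.012, 179) -> [-0.447 -0.931  0.44 ] [0.002 0.005 0.002] mm 225 deg 1
```

>>> {"fn": "jog_arm", "kwargs": {"motion": [-0.15, -0.3, 0, 0, 0, 0, 0.3, -0.3, -0.6, 0, 0, 0, 0, 0.3, -0.447, -0.93, 0, 0.002, 0.005, 0, 0.3, -0.447, -0.93, 0.05, 0.002, 0.005, 0, 0.3, -0.447, -0.93, 0.05, 0.002, 0.005, 0, 0.3]}}

```text
clock: 21.05
tcp_pos: [0.6109, 0.0641, 0.083]
orientation: [-0.006, 0.009, 1.0, -0.001]
wrist_force: [0.3, 0.5, -0.1]
finger_gap: 0.049
grip_force: 31.6
```

```bash
python3 - <<'E'
from h import *
go((.616,.0665,.0125,179))
E
```

```text
t 21.05 tcp [0.6109 0.0641 0.083 ] q [-0.0057  0.0087  0.9999 -0.0014] F [ 0.3  0.5 -0.1] gap 0.049 grip 31.6 j [-0.02  0.48 -0.08  1.02 -0.   -0.01]
(0.616, 0.0665, 0.0125, 179) -> [-0.029  0.013  0.352] [-0.002 -0.007  0.   ] mm 71 deg 1
```

>>> {"fn": "jog_arm", "kwargs": {"motion": [0, 0, 0.1, 0, 0, 0, 0.3, 0, 0, 0.2, 0, 0, 0, 0.3, 0, 0, 0.3, 0, 0, 0, 0.3, 0, 0, 0.345, 0, 0, 0, 0.3, 0, 0, 0.345, 0, 0, 0, 0.3, 0, 0, 0.345, 0, 0, 0, 0.75, 0, 0, 0.345, 0, 0, 0, 0.75, 0, 0, 0.25, 0, 0, 0, 0.75, 0, 0, 0, 0, 0, 0, 0.75, 0, 0, -0.2, 0, 0, 0, 0.75, 0, 0, -0.3, 0, 0, 0, 1]}}

```text
clock: 22.42
tcp_pos: [0.614, 0.0651, 0.1488]
orientation: [-0.001, 0.008, 1.0, -0.002]
wrist_force: [-0.0, 0.2, -0.0]
finger_gap: 0.0798
grip_force: 0.0
```

```bash
python3 - <<'E'
from h import *
cheeses(read_camera('top'))
go((.4429,.3605,.12,179),(.4429,.3605,.004,179))
E
```

```text
blob [108.  151.6] [13  5 53] [0.6055 0.4109 0.022 ]
blob [123.2 204.9] [ 17  16 221] [0.443  0.3604 0.022 ]
blob [ 96.  242.5] [ 3  4 12] [0.3316 0.4427 0.022 ]
t 22.48 tcp [0.615  0.0652 0.1509] q [ 1.0e-04  7.6e-03  1.0e+00 -1.6e-03] F [0.2 0.5 2.9] gap 0.0851 grip 0.0 j [-0.02  0.43  0.02  1.16 -0.   -0.01]
(0.4429, 0.3605, 0.12, 179) -> [0.883 1.464 0.15 ] [-0.002  0.     0.001] mm 343 deg 0
(0.4429, 0.3605, 0.004, 179) -> [0.883 1.466 0.73 ] [-0.002  0.     0.001] mm 372 deg 0
```

>>> {"fn": "jog_arm", "kwargs": {"motion": [0.45, 0.75, 0, 0, 0, 0, 1, 0.45, 0.75, 0, 0, 0, 0, 1, 0.45, 0.75, 0, 0, 0, 0, 1, 0.88, 1, 0, 0, 0, 0, 1, 0.88, 1, 0, 0, 0, 0, 1, 0.88, 1, 0, 0, 0, 0, 1]}}

```text
clock: 23.22
tcp_pos: [0.437, 0.269, 0.1458]
orientation: [-0.004, 0.006, 1.0, -0.002]
wrist_force: [1.4, 0.4, 0.2]
finger_gap: 0.0853
grip_force: 0.0
```

```bash
python3 - <<'E'
from h import *
cheeses(read_camera('top'))
go((.443,.3605,.004,179))
E
```

```text
blob [109.  151.7] [15  5 64] [0.6053 0.4076 0.022 ]
blob [164.1 221.3] [ 15  16 210] [0.3924 0.236  0.022 ]
t 23.27 tcp [0.4388 0.2685 0.146 ] q [-0.0036  0.0065  1.     -0.0016] F [ 0.6  0.2 -0.3] gap 0.0852 grip 0.0 j [ 0.39  0.25 -0.26  1.07 -0.    0.41]
(0.443, 0.3605, 0.004, 179) -> [-0.02   0.463  0.708] [-0.002 -0.005  0.003] mm 169 deg 1
```

>>> {"fn": "jog_arm", "kwargs": {"motion": [-0.02, 0.3, 0, 0, 0, 0, 1, -0.02, 0.463, 0.15, 0, 0, 0, 1, -0.02, 0.463, 0.35, 0, 0, 0, 1, -0.02, 0.463, 0.5, 0, 0, 0, 1, -0.02, 0.463, 0.65, 0, 0, 0, 1, -0.02, 0.463, 0.7, 0, 0, 0, 1, -0.02, 0.463, 0.7, 0, 0, 0, 0.3, -0.02, 0.463, 0.7, 0, 0, 0, 0.3, -0.02, 0.463, 0.7, 0, 0, 0, 0.3, -0.02, 0.463, 0.7, 0, 0, 0, 0.3, -0.02, 0.463, 0.5, 0, 0, 0, 0.3, -0.02, 0.463, 0.3, 0, 0, 0, 0.3]}}

```text
clock: 24.78
tcp_pos: [0.4437, 0.36, 0.086]
orientation: [-0.005, 0.007, 1.0, -0.002]
wrist_force: [0.6, 0.5, 0.0]
finger_gap: 0.0492
grip_force: 31.5
```

```bash
python3 - <<'E'
from h import *
go((.5545,.166,.09,179),(.5545,.066,.09,179))
E
```

```text
t 24.77 tcp [0.4437 0.36   0.086 ] q [-0.0046  0.0075  1.     -0.002 ] F [0.6 0.5 0. ] gap 0.0492 grip 31.5 j [ 0.54  0.4  -0.2   0.98  0.    0.56]
(0.5545, 0.166, 0.09, 179) -> [-0.568 -0.961 -0.021] [-0.003 -0.006  0.002] mm 223 deg 1
(0.5545, 0.066, 0.09, 179) -> [-0.576 -1.461 -0.019] [-0.003 -0.006  0.002] mm 314 deg 1
```

>>> {"fn": "jog_arm", "kwargs": {"motion": [-0.19, -0.3, -0.03, 0, 0, 0, 0.3, -0.38, -0.6, -0.03, 0, 0, 0, 0.3, -0.57, -0.96, -0.03, 0, -0.005, 0, 0.3, -0.57, -0.96, -0.03, 0, -0.005, 0, 0.3]}}

```text
clock: 25.28
tcp_pos: [0.5566, 0.1641, 0.0915]
orientation: [0.0, 0.009, 1.0, -0.002]
wrist_force: [0.4, 0.6, -0.9]
finger_gap: 0.0489
grip_force: 31.5
```

```bash
python3 - <<'E'
from h import *
go((.5545,.066,.085,179),(.5545,.066,.0125,179))
E
```

```text
t 25.27 tcp [0.5566 0.1641 0.0915] q [ 3.0e-04  8.6e-03  1.0e+00 -1.7e-03] F [ 0.4  0.6 -0.9] gap 0.0489 grip 31.5 j [ 0.15  0.4  -0.18  0.99 -0.    0.17]
(0.5545, 0.066, 0.085, 179) -> [ 0.002 -0.49   0.034] [-0.002  0.     0.   ] mm 98 deg 0
(0.5545, 0.066, 0.0125, 179) -> [ 0.002 -0.489  0.396] [-0.002  0.     0.   ] mm 126 deg 0
```

>>> {"fn": "jog_arm", "kwargs": {"motion": [0, -0.25, 0, 0, 0, 0, 0.3, 0, -0.49, 0, 0, 0, 0, 0.3, 0, -0.49, 0.03, 0, 0, 0, 0.3, 0, -0.49, 0.13, 0, 0, 0, 0.3, 0, -0.49, 0.25, 0, 0, 0, 0.3, 0, -0.49, 0.35, 0, 0, 0, 0.3, 0, -0.49, 0.395, 0, 0, 0, 0.3, 0, -0.49, 0.395, 0, 0, 0, 0.3, 0, -0.49, 0.395, 0, 0, 0, 0.75, 0, -0.49, 0.395, 0, 0, 0, 0.75, 0, -0.49, 0.2, 0, 0, 0, 0.75, 0, -0.49, -0.1, 0, 0, 0, 0.75]}}

```text
clock: 26.78
tcp_pos: [0.5525, 0.0686, 0.1111]
orientation: [-0.002, 0.008, 1.0, -0.002]
wrist_force: [0.8, 1.0, -0.1]
finger_gap: 0.0641
grip_force: 0.0
```

```bash
python3 - <<'E'
from h import *
cheeses(read_camera('top'))
go((.3924,.2365,.13,179),(.3924,.2365,.004,179))
E
```

```text
blob [109.5 151.9] [16  6 71] [0.6046 0.4062 0.022 ]
blob [ 96.  242.5] [ 3  4 12] [0.3316 0.4427 0.022 ]
t 26.82 tcp [0.5577 0.0687 0.1209] q [ 0.005   0.0075  1.     -0.0016] F [1.6 0.4 5.4] gap 0.0639 grip 0.0 j [-0.02  0.34 -0.2   1.03 -0.   -0.  ]
(0.3924, 0.2365, 0.13, 179) -> [ 0.839  0.826 -0.057] [-0.002  0.006  0.002] mm 236 deg 1
(0.3924, 0.2365, 0.004, 179) -> [0.845 0.828 0.573] [-0.002  0.006  0.002] mm 263 deg 1
```

>>> {"fn": "jog_arm", "kwargs": {"motion": [0.3, 0.3, -0.15, 0, 0, 0, 1, 0.6, 0.6, -0.1, 0, 0, 0, 1, 0.83, 0.84, -0.06, 0, 0, 0, 1, 0.83, 0.84, -0.06, 0, 0, 0, 1, 0.83, 0.84, -0.06, 0, 0, 0, 1, 0.83, 0.84, -0.06, 0, 0, 0, 1]}}

```text
clock: 27.58
tcp_pos: [0.3913, 0.2394, 0.1235]
orientation: [0.001, 0.007, 1.0, -0.001]
wrist_force: [-0.6, -0.3, 1.4]
finger_gap: 0.0851
grip_force: 0.0
```

```bash
python3 - <<'E'
from h import *
im=read_camera('scene'); save(im,'s7.png',(230,110,400,260),4)
cheeses(read_camera('top'))
go((.3924,.2365,.004,179))
E
```

```text
blob [109.2 151.4] [15  4 58] [0.606 0.407 0.022]
blob [164.5 217. ] [10  5 50] [0.4051 0.2349 0.022 ]
blob [166.  225.9] [ 9  7 56] [0.3787 0.2304 0.022 ]
t 27.68 tcp [0.3919 0.2387 0.1234] q [ 7.0e-04  8.2e-03  1.0e+00 -1.5e-03] F [-0.3  0.3  0. ] gap 0.0854 grip 0.0 j [ 0.37  0.16 -0.43  0.98 -0.    0.39]
(0.3924, 0.2365, 0.004, 179) -> [-0.002 -0.009  0.597] [-0.002  0.001  0.001] mm 119 deg 0
```

View pics/s7.png

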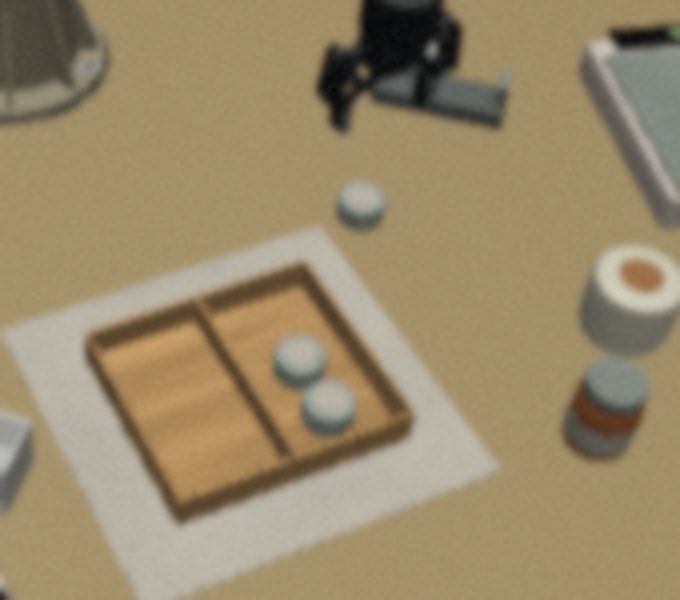

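Two cheeses lie flat in the tray's left half, at (300,360) and (328,405). The third is on the bench at (360,204), under the gripper.

```bash
python3 - <<'E'
from h import *
print(px2w('scene',[(361.5/4+230-.4,205/4+110-.4)],.017).round(4))
E
```

```text
[[0.3934 0.2368 0.017 ]]
```

>>> {"fn": "jog_arm", "kwargs": {"motion": [0, -0.01, 0.2, 0, 0, 0, 1, 0, -0.01, 0.4, 0, 0, 0, 1, 0, -0.01, 0.5, 0, 0, 0, 1]}}

```text
clock: 28.05
tcp_pos: [0.3906, 0.2353, 0.0211]
orientation: [-0.001, 0.009, 1.0, -0.002]
wrist_force: [0.8, -0.2, -0.7]
finger_gap: 0.0856
grip_force: 0.0
```

>>> {"fn": "jog_arm", "kwargs": {"motion": [0, 0, 0.08, 0, 0, 0, 1, 0, 0, 0.085, 0, 0, 0, 0.3, 0, 0, 0.085, 0, 0, 0, 0.3, 0, 0, 0.085, 0, 0, 0, 0.3, 0, 0, 0.085, 0, 0, 0, 0.3, 0, 0, -0.1, 0, 0, 0, 0.3, 0, 0, -0.35, 0, 0, 0, 0.3, 0, 0, -0.35, 0, 0, 0, 0.3]}}

```text
clock: 29.05
tcp_pos: [0.3936, 0.2384, 0.0969]
orientation: [0.004, 0.007, 1.0, -0.0]
wrist_force: [0.8, -0.4, -0.8]
finger_gap: 0.0491
grip_force: 31.5
```

```bash
python3 - <<'E'
from h import *
go((.4925,.067,.092,179),(.4925,.067,.0125,179))
E
```

```text
t 29.05 tcp [0.3936 0.2384 0.0969] q [ 3.8e-03  7.4e-03  1.0e+00 -1.0e-04] F [ 0.8 -0.4 -0.8] gap 0.0491 grip 31.5 j [ 0.37  0.18 -0.48  0.91 -0.    0.39]
(0.4925, 0.067, 0.092, 179) -> [-0.507 -0.85   0.028] [-0.     0.005  0.002] mm 198 deg 0
(0.4925, 0.067, 0.0125, 179) -> [-0.504 -0.85   0.426] [-0.     0.005  0.002] mm 215 deg 0
```

>>> {"fn": "jog_arm", "kwargs": {"motion": [-0.17, -0.28, 0, 0, 0, 0, 0.3, -0.34, -0.56, 0, 0, 0, 0, 0.3, -0.49, -0.85, 0, 0, 0.005, 0, 0.3, -0.49, -0.85, 0.03, 0, 0.005, 0, 0.3, -0.49, -0.85, 0.03, 0, 0.005, 0, 0.3]}}

```text
clock: 29.68
tcp_pos: [0.4848, 0.0653, 0.0862]
orientation: [-0.005, 0.008, 1.0, -0.001]
wrist_force: [-0.1, -0.7, -0.8]
finger_gap: 0.0489
grip_force: 31.6
```

```bash
python3 - <<'E'
from h import *
go((.491,.067,.0125,179))
E
```

```text
t 29.68 tcp [0.4848 0.0653 0.0862] q [-0.0054  0.0083  0.9999 -0.0013] F [-0.1 -0.7 -0.8] gap 0.0489 grip 31.6 j [-0.03  0.25 -0.41  0.92 -0.   -0.01]
(0.491, 0.067, 0.0125, 179) -> [-0.035  0.01   0.368] [-0.002 -0.007  0.   ] mm 74 deg 1
```

>>> {"fn": "jog_arm", "kwargs": {"motion": [-0.005, 0.005, 0.1, 0, 0, 0, 0.3, -0.005, 0.005, 0.2, 0, 0, 0, 0.3, -0.005, 0.005, 0.3, 0, 0, 0, 0.3, -0.005, 0.005, 0.355, 0, 0, 0, 0.3, -0.005, 0.005, 0.355, 0, 0, 0, 0.3, -0.005, 0.005, 0.355, 0, 0, 0, 0.75, -0.005, 0.005, 0.355, 0, 0, 0, 0.75, -0.005, 0.005, 0.25, 0, 0, 0, 0.75, -0.005, 0.005, 0, 0, 0, 0, 0.75, -0.005, 0.005, -0.4, 0, 0, 0, 1, -0.005, 0.005, -0.5, 0, 0, 0, 1, -0.005, 0.005, -0.5, 0, 0, 0, 1]}}

```text
clock: 31.18
tcp_pos: [0.4904, 0.0668, 0.1917]
orientation: [0.0, 0.008, 1.0, -0.002]
wrist_force: [0.0, -0.5, -1.1]
finger_gap: 0.0853
grip_force: 0.0
```

```bash
python3 - <<'E'
from h import *
go((.50,-.13,.17,200),(.5168,-.2632,.12,224),(.5168,-.2632,.019,224))
E
```

```text
t 31.18 tcp [0.4904 0.0668 0.1917] q [ 2.0e-04  7.7e-03  1.0e+00 -1.6e-03] F [ 0.  -0.5 -1.1] gap 0.0853 grip 0.0 j [-0.03  0.18 -0.23  1.16 -0.   -0.01]
(0.5, -0.13, 0.17, 200) -> [-0.063 -0.983  0.112] [-0.002 -0.    -0.232] mm 198 deg 21
(0.5168, -0.2632, 0.12, 224) -> [-0.157 -1.646  0.364] [-0.002 -0.001 -0.499] mm 339 deg 45
(0.5168, -0.2632, 0.019, 224) -> [-0.157 -1.645  0.869] [-0.002 -0.001 -0.499] mm 373 deg 45
```

>>> {"fn": "jog_arm", "kwargs": {"motion": [-0.06, -0.98, 0.1, 0, 0, -0.24, 1, -0.06, -0.98, 0.1, 0, 0, -0.24, 1, -0.06, -0.98, 0.1, 0, 0, -0.24, 1, -0.06, -0.98, 0.1, 0, 0, -0.24, 1, -0.06, -0.98, 0.1, 0, 0, -0.24, 1]}}

```text
clock: 31.8
tcp_pos: [0.496, -0.1309, 0.1668]
orientation: [-0.005, -0.178, 0.984, -0.0]
wrist_force: [-1.4, 0.1, 0.2]
finger_gap: 0.0853
grip_force: 0.0
```

```bash
python3 - <<'E'
from h import *
go((.5168,-.2632,.11,224),(.5168,-.2632,.016,224))
E
```

```text
t 31.8 tcp [ 0.496  -0.1309  0.1668] q [-4.900e-03 -1.781e-01  9.840e-01 -3.000e-04] F [-1.4  0.1  0.2] gap 0.0853 grip 0.0 j [-0.41  0.23 -0.23  1.12 -0.01 -0.77]
(0.5168, -0.2632, 0.11, 224) -> [ 0.131 -0.656  0.284] [ 0.002 -0.006 -0.261] mm 145 deg 23
(0.5168, -0.2632, 0.016, 224) -> [ 0.127 -0.657  0.754] [ 0.002 -0.006 -0.261] mm 202 deg 23
```

>>> {"fn": "jog_arm", "kwargs": {"motion": [0.13, -0.656, 0.2, 0, 0, -0.261, 1, 0.13, -0.656, 0.28, 0, 0, -0.261, 1, 0.13, -0.656, 0.28, 0, 0, -0.261, 1, 0.13, -0.656, 0.28, 0, 0, -0.261, 1, 0.13, -0.656, 0.28, 0, 0, -0.261, 1]}}

```text
clock: 32.42
tcp_pos: [0.5183, -0.2598, 0.1124]
orientation: [-0.004, -0.377, 0.926, 0.001]
wrist_force: [0.0, 0.8, 0.3]
finger_gap: 0.0853
grip_force: 0.0
```

```bash
python3 - <<'E'
from h import *
im=read_camera('scene'); save(im,'s8a.png',(150,160,290,280),4)
go((.5168,-.2632,.016,224))
E
```

```text
t 32.48 tcp [ 0.5185 -0.2598  0.1128] q [-4.100e-03 -3.770e-01  9.262e-01  1.000e-04] F [-0.4  1.   0.2] gap 0.0854 grip 0.0 j [-0.6   0.39 -0.15  1.04 -0.01 -1.37]
(0.5168, -0.2632, 0.016, 224) -> [ 0.014 -0.008  0.484] [ 0.002 -0.005  0.003] mm 97 deg 1
```

View pics/s8a.png

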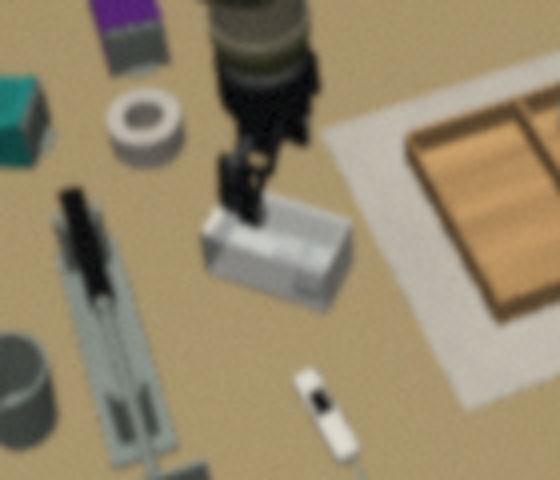

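The gripper is above the clear caddy, with its fingers at about (250,190). I check the model corners against the picture before descending.

```bash
python3 - <<'E'
from h import *
a=np.radians(44);u=np.array([np.cos(a),np.sin(a)]);v=np.array([-u[1],u[0]]);c=np.array([.5168,-.2632])
f=lambda P:((w2px('scene',P)-[150,160]+.5)*4-.5).round(0).tolist()
for z in(.064,0): print(z,f([[*(c+sx*.058*u+sy*.031*v),z] for sx,sy in((-1,1),(1,1),(1,-1),(-1,-1))]))
t=np.array([.5185,-.2598]); print('fingers',f([[*(t+.048*v),.122],[*(t-.048*v),.122]]))
E
```

```text
0.064 [[232.0, 181.0], [350.0, 218.0], [322.0, 273.0], [201.0, 233.0]]
0 [[238.0, 223.0], [353.0, 260.0], [326.0, 314.0], [208.0, 275.0]]
fingers [[299.0, 145.0], [251.0, 228.0]]
```

>>> {"fn": "jog_arm", "kwargs": {"motion": [0.012, -0.01, 0.12, 0, -0.003, 0.003, 1, 0.012, -0.01, 0.24, 0, -0.003, 0.003, 1, 0.012, -0.01, 0.36, 0, -0.003, 0.003, 1, 0.012, -0.01, 0.45, 0, -0.003, 0.003, 1, 0.012, -0.01, 0.482, 0, -0.003, 0.003, 1, 0.012, -0.01, 0.482, 0, -0.003, 0.003, 1, 0.012, -0.01, 0.482, 0, -0.003, 0.003, 0.4, 0.012, -0.01, 0.482, 0, -0.003, 0.003, 0.4, 0.012, -0.01, 0.482, 0, -0.003, 0.003, 0.4, 0.012, -0.01, 0.482, 0, -0.003, 0.003, 0.4, 0.012, -0.01, 0.482, 0, -0.003, 0.003, 0.4], "newtons": 50}}

```text
clock: 33.85
tcp_pos: [0.5181, -0.2651, 0.0172]
orientation: [-0.001, -0.374, 0.927, 0.0]
wrist_force: [-1.0, 1.8, 6.1]
finger_gap: 0.0617
grip_force: 56.0
```

```bash
python3 - <<'E'
from h import *
st()
a=np.radians(-1.1);u=np.array([np.cos(a),np.sin(a)]);v=np.array([-u[1],u[0]]);c=np.array([.5535,.0087])
E
```

```text
t 33.85 tcp [ 0.5181 -0.2651  0.0172] q [-1.400e-03 -3.743e-01  9.273e-01  3.000e-04] F [-1.   1.8  6.1] gap 0.0617 grip 56.0 j [-0.61  0.48 -0.27  0.83 -0.   -1.38]
```

>>> {"fn": "jog_arm", "kwargs": {"motion": [0, 0, -0.1, 0, 0, 0, 0.4, 0, 0, -0.25, 0, 0, 0, 0.4, 0, 0, -0.4, 0, 0, 0, 0.4, 0, 0, -0.5, 0, 0, 0, 0.4, 0, 0, -0.5, 0, 0, 0, 0.4]}}

```text
clock: 34.48
tcp_pos: [0.5187, -0.2656, 0.1174]
orientation: [-0.001, -0.374, 0.927, -0.0]
wrist_force: [-0.2, -0.1, -3.4]
finger_gap: 0.0614
grip_force: 55.7
```

```bash
cat >> h.py <<'E'
def tcp_for_lip(lip,yaw,th):
    Rm=Rt(yaw,-th).as_matrix(); t=np.array(lip)-.058*Rm[:,0]-.0172*Rm[:,2]; return (*t.round(4),yaw,-th)
E
python3 - <<'E'
from h import *
go((.585,-.16,.125,201),tcp_for_lip((.588,-.051,.10),178.9,0))
E
```

```text
t 34.48 tcp [ 0.5187 -0.2656  0.1174] q [-1.200e-03 -3.742e-01  9.274e-01 -5.000e-04] F [-0.2 -0.1 -3.4] gap 0.0614 grip 55.7 j [-0.61  0.39 -0.14  1.05 -0.   -1.38]
(0.585, -0.16, 0.125, 201) -> [-0.605  0.15  -0.04 ] [-0.    -0.002  0.255] mm 125 deg 23
(np.float64(0.646), np.float64(-0.0521), np.float64(0.1172), 178.9, 0) -> [-1.199  0.327 -0.002] [-0.001 -0.002  0.501] mm 249 deg 45
```

>>> {"fn": "jog_arm", "kwargs": {"motion": [-0.12, 0.03, 0, 0, 0, 0.05, 0.4, -0.24, 0.06, -0.01, 0, 0, 0.1, 0.4, -0.36, 0.09, -0.02, 0, 0, 0.15, 0.4, -0.48, 0.12, -0.03, 0, 0, 0.2, 0.4, -0.605, 0.15, -0.04, 0, 0, 0.255, 0.4]}}

```text
clock: 35.1
tcp_pos: [0.5835, -0.1583, 0.1217]
orientation: [-0.003, -0.181, 0.984, 0.001]
wrist_force: [0.2, -0.6, -2.5]
finger_gap: 0.0616
grip_force: 55.6
```

```bash
python3 - <<'E'
from h import *
go(tcp_for_lip((.588,-.051,.10),178.9,0))
E
```

```text
t 35.1 tcp [ 0.5835 -0.1583  0.1217] q [-0.0034 -0.1808  0.9835  0.0012] F [ 0.2 -0.6 -2.5] gap 0.0616 grip 55.6 j [-0.4   0.43 -0.06  1.09 -0.   -0.76]
(np.float64(0.646), np.float64(-0.0521), np.float64(0.1172), 178.9, 0) -> [-0.481  0.385  0.021] [ 0.002 -0.004  0.244] mm 123 deg 22
```

>>> {"fn": "jog_arm", "kwargs": {"motion": [-0.12, 0.09, 0, 0, 0, 0.06, 0.4, -0.24, 0.19, 0, 0, 0, 0.12, 0.4, -0.36, 0.29, 0.01, 0, 0, 0.18, 0.4, -0.485, 0.385, 0.01, 0.001, -0.003, 0.244, 0.4, -0.485, 0.385, 0.02, 0.001, -0.003, 0.244, 0.4, -0.485, 0.385, 0.02, 0.001, -0.003, 0.244, 0.4]}}

```text
clock: 35.85
tcp_pos: [0.6458, -0.0526, 0.1176]
orientation: [-0.001, 0.008, 1.0, -0.0]
wrist_force: [1.0, 0.3, -2.5]
finger_gap: 0.0616
grip_force: 55.6
```

```bash
python3 - <<'E'
from h import *
go(*[tcp_for_lip((.588,-.051,z),178.9,th) for th,z in ((0,.058),(10,.055),(20,.052),(30,.049),(40,.046),(50,.046),(55,.046))])
E
```

```text
t 35.85 tcp [ 0.6458 -0.0526  0.1176] q [-1.3e-03  7.8e-03  1.0e+00 -2.0e-04] F [ 1.   0.3 -2.5] gap 0.0616 grip 55.6 j [-0.2   0.51  0.06  1.12 -0.   -0.19]
(np.float64(0.646), np.float64(-0.0521), np.float64(0.0752), 178.9, 0) -> [-0.001  0.003  0.212] [-0.    -0.002  0.002] mm 42 deg 0
(np.float64(0.6421), np.float64(-0.052), np.float64(0.082), 178.9, -10) -> [0.018 0.003 0.178] [-0.    -0.113  0.002] mm 36 deg 10
(np.float64(0.6366), np.float64(-0.0519), np.float64(0.088), 178.9, -20) -> [0.046 0.003 0.148] [ 0.    -0.224  0.002] mm 31 deg 20
(np.float64(0.6296), np.float64(-0.0518), np.float64(0.0929), 178.9, -30) -> [0.081 0.003 0.124] [ 0.    -0.335  0.002] mm 30 deg 30
(np.float64(0.6214), np.float64(-0.0516), np.float64(0.0965), 178.9, -40) -> [0.122 0.003 0.106] [ 0.    -0.446  0.002] mm 32 deg 40
(np.float64(0.6121), np.float64(-0.0515), np.float64(0.1015), 178.9, -50) -> [0.169 0.003 0.081] [ 0.001 -0.557  0.002] mm 37 deg 50
(np.float64(0.6072), np.float64(-0.0514), np.float64(0.1034), 178.9, -55) -> [0.193 0.003 0.072] [ 0.001 -0.613  0.002] mm 41 deg 55
```

>>> {"fn": "jog_arm", "kwargs": {"motion": [0, 0, 0.1, 0, 0, 0, 0.4, 0, 0.003, 0.19, 0, -0.03, 0, 0.4, 0.01, 0.003, 0.185, 0, -0.08, 0, 0.4, 0.025, 0.003, 0.17, 0, -0.14, 0, 0.4, 0.04, 0.003, 0.155, 0, -0.2, 0, 0.4, 0.057, 0.003, 0.14, 0, -0.26, 0, 0.4, 0.075, 0.003, 0.128, 0, -0.32, 0, 0.4, 0.092, 0.003, 0.12, 0, -0.36, 0, 0.4, 0.107, 0.003, 0.112, 0, -0.4, 0, 0.4, 0.107, 0.003, 0.112, 0, -0.4, 0, 0.4, 0.107, 0.003, 0.112, 0, -0.4, 0, 0.4, 0.107, 0.003, 0.112, 0, -0.4, 0, 0.4]}}

```text
clock: 37.35
tcp_pos: [0.6268, -0.0522, 0.0978]
orientation: [0.31, 0.008, 0.951, -0.003]
wrist_force: [-0.1, -0.8, -2.2]
finger_gap: 0.061
grip_force: 55.6
```

```bash
cat >> h.py <<'E'
def foil(ref=None):
    # foil-like (low-saturation) blobs inside right half of tray, scene view, on the floor
    im=read_camera('scene'); a=np.radians(-1.1);u=np.array([np.cos(a),np.sin(a)]);v=np.array([-u[1],u[0]]);c=np.array([.5535,.0087])
    q=w2px('scene',[[*(c+x*u+y*v),.006] for x,y in((-.1,-.115),(.1,-.115),(.1,-.004),(-.1,-.004))])
    m=np.zeros(im.shape[:2],np.uint8); cv2.fillConvexPoly(m,q.astype(np.int32),1)
    s=cv2.cvtColor(im,cv2.COLOR_RGB2HSV)[...,1]; k=(m>0)&(s<60)
    n,_,S,C=cv2.connectedComponentsWithStats(k.astype(np.uint8))
    for i in range(1,n):
        if S[i][4]>8: print('foil',C[i].round(1),S[i][2:],px2w('scene',[C[i]],.013)[0].round(3))
    return im
E
python3 - <<'E'
from h import *
im=foil(); cv2.imwrite('pics/f1.png',im[:,:,::-1])
go(*[tcp_for_lip((.588,-.051,.046),178.9,th) for th in (40,44,48,52,56)])
E
```

```text
foil [280.1 208. ] [ 32  36 531] [ 0.543 -0.029  0.013]
t 37.4 tcp [ 0.6267 -0.0521  0.0977] q [ 0.3096  0.0078  0.9508 -0.0031] F [-0.6 -0.8 -3.1] gap 0.0612 grip 55.6 j [-0.29  0.14 -0.78  0.04  0.16 -0.22]
(np.float64(0.6214), np.float64(-0.0516), np.float64(0.0965), 178.9, -40) -> [ 0.025  0.002 -0.011] [ 0.    -0.044  0.002] mm 5 deg 4
(np.float64(0.6178), np.float64(-0.0516), np.float64(0.0987), 178.9, -44) -> [ 0.033  0.002 -0.03 ] [ 0.001 -0.088  0.002] mm 9 deg 8
(np.float64(0.614), np.float64(-0.0515), np.float64(0.1006), 178.9, -48) -> [ 0.043  0.002 -0.049] [ 0.001 -0.133  0.002] mm 13 deg 12
(np.float64(0.6102), np.float64(-0.0514), np.float64(0.1023), 178.9, -52) -> [ 0.053  0.002 -0.067] [ 0.001 -0.177  0.002] mm 17 deg 16
(np.float64(0.6062), np.float64(-0.0513), np.float64(0.1037), 178.9, -56) -> [ 0.065  0.002 -0.085] [ 0.001 -0.221  0.002] mm 21 deg 20
```

>>> {"fn": "jog_arm", "kwargs": {"motion": [0.025, 0.002, -0.011, 0, -0.044, 0, 0.4, 0.025, 0.002, -0.011, 0, -0.044, 0, 0.4, 0.033, 0.002, -0.03, 0, -0.088, 0, 0.4, 0.033, 0.002, -0.03, 0, -0.088, 0, 0.4, 0.033, 0.002, -0.03, 0, -0.088, 0, 0.4, 0.043, 0.002, -0.049, 0, -0.133, 0, 0.4, 0.043, 0.002, -0.049, 0, -0.133, 0, 0.4, 0.043, 0.002, -0.049, 0, -0.133, 0, 0.4, 0.043, 0.002, -0.049, 0, -0.133, 0, 0.4, 0.053, 0.002, -0.067, 0, -0.177, 0, 0.4, 0.053, 0.002, -0.067, 0, -0.177, 0, 0.4, 0.053, 0.002, -0.067, 0, -0.177, 0, 0.4]}}

```text
clock: 38.9
tcp_pos: [0.6257, -0.0539, 0.11]
orientation: [0.426, 0.007, 0.905, -0.002]
wrist_force: [0.1, 0.1, -2.8]
finger_gap: 0.0615
grip_force: 55.6
```

```bash
python3 - <<'E'
from h import *
im=foil(); t=read_camera('top')
save(im,'v1.png',(230,140,340,260),4.5)
save(t,'v2.png',(180,100,290,230),4.5)
a=cv2.imread('pics/v1.png');b=cv2.imread('pics/v2.png');H=540
m=np.hstack([cv2.resize(a,(390,int(a.shape[0]*390/a.shape[1])))[:H][:420],cv2.resize(b,(390,int(b.shape[0]*390/b.shape[1])))[:420]]) ; cv2.imwrite('pics/m9.png',m); print(m.shape)
st()
E
```

```text
foil [278.2 206.2] [ 31  30 433] [ 0.532 -0.032  0.013]
(420, 780, 3)
t 39.0 tcp [ 0.626  -0.054   0.1104] q [ 0.4267  0.0066  0.9043 -0.0016] F [-0.4  0.3 -3.3] gap 0.0616 grip 55.6 j [-0.33  0.13 -1.03 -0.45  0.25 -0.2 ]
```

```bash
python3 - <<'E'
from h import *
s=st(); q=s['orientation']; Rm=R.from_quat([q[1],q[2],q[3],q[0]]).as_matrix(); print('lip now',s['tcp_pos']+.058*Rm[:,0]+.0172*Rm[:,2], s['joint_pos'][2])
go(tcp_for_lip((.62,-.051,.052),178.9,52),tcp_for_lip((.625,-.051,.054),178.9,58))
E
```

```text
t 39.0 tcp [ 0.626  -0.054   0.1104] q [ 0.4267  0.0066  0.9043 -0.0016] F [-0.4  0.3 -3.3] gap 0.0616 grip 55.6 j [-0.33  0.13 -1.03 -0.45  0.25 -0.2 ]
lip now [ 0.60239876 -0.053495    0.05472453] -1.0271169319086821
t 39.0 tcp [ 0.626  -0.054   0.1104] q [ 0.4267  0.0066  0.9043 -0.0016] F [-0.4  0.3 -3.3] gap 0.0616 grip 55.6 j [-0.33  0.13 -1.03 -0.45  0.25 -0.2 ]
(np.float64(0.6422), np.float64(-0.0514), np.float64(0.1083), 178.9, -52) -> [-0.043  0.014  0.069] [ 0.004 -0.016  0.001] mm 17 deg 2
(np.float64(0.6411), np.float64(-0.0513), np.float64(0.1123), 178.9, -58) -> [-0.055  0.014  0.052] [ 0.004 -0.083  0.001] mm 15 deg 7
```

>>> {"fn": "jog_arm", "kwargs": {"motion": [-0.022, 0.007, 0.035, 0.002, -0.01, 0, 0.4, -0.043, 0.014, 0.06, 0.004, -0.016, 0, 0.4, -0.043, 0.014, 0.06, 0.004, -0.016, 0, 0.4]}}

```text
clock: 39.38
tcp_pos: [0.6416, -0.0514, 0.1101]
orientation: [0.439, 0.008, 0.899, -0.005]
wrist_force: [0.5, -0.7, -1.9]
finger_gap: 0.0613
grip_force: 55.6
```

```bash
python3 - <<'E'
from h import *
go(tcp_for_lip((.62,-.051,.054),178.9,52),tcp_for_lip((.625,-.051,.056),178.9,57))
E
```

```text
t 39.38 tcp [ 0.6416 -0.0514  0.1101] q [ 0.4388  0.0076  0.8986 -0.0047] F [ 0.5 -0.7 -1.9] gap 0.0613 grip 55.6 j [-0.31  0.17 -1.02 -0.51  0.23 -0.19]
(np.float64(0.6422), np.float64(-0.0514), np.float64(0.1103), 178.9, -52) -> [-0.003  0.     0.002] [-0.     0.001  0.001] mm 1 deg 0
(np.float64(0.6422), np.float64(-0.0513), np.float64(0.114), 178.9, -57) -> [-0.017  0.001 -0.01 ] [ 0.    -0.055  0.001] mm 4 deg 5
```

>>> {"fn": "jog_arm", "kwargs": {"motion": [0, 0, 0, 0, 0, 0, 0.4, 0, 0, 0, 0, 0, 0, 0.4, 0, 0, 0, 0, 0, 0, 0.4, 0, 0, 0, 0, 0, 0, 0.4]}}

```text
clock: 39.88
tcp_pos: [0.6415, -0.0518, 0.1106]
orientation: [0.439, 0.008, 0.898, -0.005]
wrist_force: [0.5, -1.2, -2.2]
finger_gap: 0.0616
grip_force: 55.6
```

```bash
python3 - <<'E'
from h import *
go((.6422,-.0514,.17,178.9,-52),(.66,-.12,.21,178.9,-52),(.66,-.2,.21,178.9,-52))
E
```

```text
t 39.88 tcp [ 0.6415 -0.0518  0.1106] q [ 0.4391  0.0078  0.8984 -0.0049] F [ 0.5 -1.2 -2.2] gap 0.0616 grip 55.6 j [-0.31  0.17 -1.02 -0.51  0.23 -0.19]
(0.6422, -0.0514, 0.17, 178.9, -52) -> [-0.237  0.001 -0.18 ] [-0.     0.001  0.001] mm 59 deg 0
(0.66, -0.12, 0.21, 178.9, -52) -> [-0.452 -0.34  -0.227] [-0.     0.001  0.001] mm 122 deg 0
(0.66, -0.2, 0.21, 178.9, -52) -> [-0.456 -0.74  -0.221] [-0.     0.001  0.001] mm 179 deg 0
```

>>> {"fn": "jog_arm", "kwargs": {"motion": [-0.12, 0, -0.09, 0, 0, 0, 0.4, -0.237, 0, -0.18, 0, 0, 0, 0.4, -0.237, 0, -0.18, 0, 0, 0, 0.4, -0.237, 0, -0.18, 0, 0.1, 0, 0.4, -0.237, 0, -0.18, 0, 0.2, 0, 0.4, -0.237, 0, -0.18, 0, 0.3, 0, 0.4, -0.237, 0, -0.18, 0, 0.4, 0, 0.4, -0.237, 0, -0.18, 0, 0.5, 0, 0.4, -0.237, 0, -0.18, 0, 0.575, 0, 0.4, -0.237, 0, -0.18, 0, 0.575, 0, 0.4]}}

```text
clock: 41.12
tcp_pos: [0.6438, -0.0518, 0.1656]
orientation: [0.001, 0.009, 1.0, -0.001]
wrist_force: [-0.4, 0.3, -2.7]
finger_gap: 0.0618
grip_force: 55.7
```

```bash
python3 - <<'E'
from h import *
go((.58,-.2,.15,201))
E
```

```text
t 41.12 tcp [ 0.6438 -0.0518  0.1656] q [ 1.0e-03  9.1e-03  1.0e+00 -5.0e-04] F [-0.4  0.3 -2.7] gap 0.0618 grip 55.7 j [-0.2   0.47  0.12  1.22 -0.   -0.19]
(0.58, -0.2, 0.15, 201) -> [ 0.305 -0.747  0.078] [-0.001  0.001 -0.245] mm 162 deg 22
```

>>> {"fn": "jog_arm", "kwargs": {"motion": [0.06, -0.15, 0.02, 0, 0, -0.05, 0.4, 0.12, -0.3, 0.03, 0, 0, -0.1, 0.4, 0.18, -0.45, 0.05, 0, 0, -0.15, 0.4, 0.24, -0.6, 0.07, 0, 0, -0.2, 0.4, 0.305, -0.75, 0.08, 0, 0, -0.245, 0.4, 0.305, -0.75, 0.08, 0, 0, -0.245, 0.4]}}

```text
clock: 41.88
tcp_pos: [0.5769, -0.2023, 0.1529]
orientation: [0.003, -0.181, 0.984, -0.002]
wrist_force: [0.7, 0.2, -2.3]
finger_gap: 0.0619
grip_force: 55.6
```

```bash
python3 - <<'E'
from h import *
im=foil(); t=read_camera('top'); cv2.imwrite('pics/raw_top.png',t[:,:,::-1]); cv2.imwrite('pics/raw_scene.png',im[:,:,::-1])
save(im,'v1.png',(190,140,340,260),2.6)
a=cv2.imread('pics/v1.png')
save(t,'v2.png',(185,100,320,210),2.9); b=cv2.imread('pics/v2.png')
r=cv2.imread('pics/top0.png'); 
h=max(a.shape[0],b.shape[0]); pad=lambda x:cv2.copyMakeBorder(x,0,h-x.shape[0],0,0,0)
m=np.hstack([pad(a),pad(b)]); cv2.imwrite('pics/m10.png',m); print(m.shape)
go((.5181,-.2651,.09,223.9),(.5181,-.2651,.0172,223.9))
E
```

```text
foil [256.1 203.7] [ 9 16 62] [ 0.486 -0.103  0.013]
foil [268.2 206.7] [ 7  7 38] [ 0.518 -0.067  0.013]
foil [283.6 211.6] [13 10 73] [ 0.563 -0.025  0.013]
(319, 782, 3)
t 41.98 tcp [ 0.5779 -0.2004  0.1534] q [ 0.0032 -0.1815  0.9834 -0.0015] F [-0.4  0.2 -3.1] gap 0.0615 grip 55.6 j [-0.47  0.41 -0.01  1.15  0.   -0.83]
(0.5181, -0.2651, 0.09, 223.9) -> [ 0.397 -0.194  0.315] [-0.003  0.003 -0.255] mm 109 deg 23
(0.5181, -0.2651, 0.0172, 223.9) -> [ 0.399 -0.193  0.679] [-0.003  0.003 -0.255] mm 162 deg 23
```

View pics/m10.png

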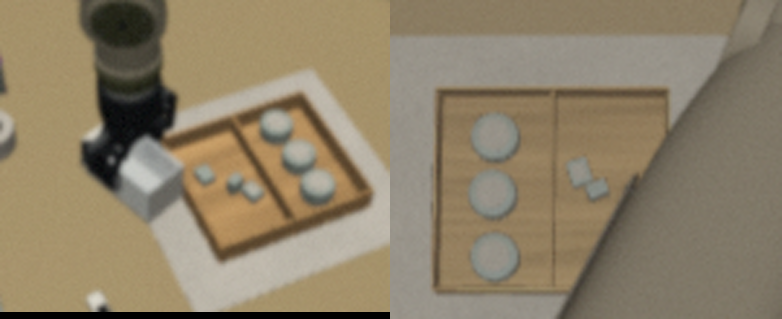

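The picture shows the three cheeses in the left half. Three portions lie in the right half at (205,175), (236,182) and (252,191), and the tray is still square. I return the caddy and then check by image difference that it is empty.

>>> {"fn": "jog_arm", "kwargs": {"motion": [0.1, -0.05, 0.08, 0, 0, -0.065, 0.4, 0.2, -0.1, 0.16, 0, 0, -0.13, 0.4, 0.3, -0.15, 0.24, 0, 0, -0.19, 0.4, 0.398, -0.193, 0.32, 0, 0, -0.254, 0.4, 0.398, -0.193, 0.4, 0, 0, -0.254, 0.4, 0.398, -0.193, 0.5, 0, 0, -0.254, 0.4, 0.398, -0.193, 0.5, 0, 0, -0.254, 0.4]}}

```text
clock: 42.85
tcp_pos: [0.5181, -0.2633, 0.0519]
orientation: [0.002, -0.374, 0.928, -0.001]
wrist_force: [-0.4, -0.1, -1.9]
finger_gap: 0.0618
grip_force: 55.6
```

```bash
python3 - <<'E'
from h import *
go((.5181,-.2651,.0172,223.9))
E
```

```text
t 42.85 tcp [ 0.5181 -0.2633  0.0519] q [ 1.800e-03 -3.736e-01  9.276e-01 -6.000e-04] F [-0.4 -0.1 -1.9] gap 0.0618 grip 55.6 j [-0.61  0.44 -0.23  0.9   0.   -1.38]
(0.5181, -0.2651, 0.0172, 223.9) -> [ 0.007 -0.006  0.174] [-0.002  0.002 -0.   ] mm 35 deg 0
```

>>> {"fn": "jog_arm", "kwargs": {"motion": [0.005, -0.006, 0.05, 0, 0, 0, 0.4, 0.005, -0.006, 0.1, 0, 0, 0, 0.4, 0.005, -0.006, 0.14, 0, 0, 0, 0.4, 0.005, -0.006, 0.165, 0, 0.001, 0, 0.4, 0.005, -0.006, 0.174, 0, 0.001, 0, 0.4, 0.005, -0.006, 0.178, 0, 0.001, 0, 0.4]}}

```text
clock: 43.6
tcp_pos: [0.5191, -0.267, 0.0181]
orientation: [0.002, -0.373, 0.928, -0.002]
wrist_force: [0.1, 0.3, -0.1]
finger_gap: 0.0613
grip_force: 55.7
```

>>> {"fn": "jog_arm", "kwargs": {"motion": [0, 0, 0.004, 0, 0, 0, 0.4, 0, 0, 0.004, 0, 0, 0, 0.8, 0, 0, 0.004, 0, 0, 0, 1, 0, 0, 0.004, 0, 0, 0, 1, 0, 0, -0.1, 0, 0, 0, 1, 0, 0, -0.3, 0, 0, 0, 1, 0, 0, -0.6, 0, 0, 0, 1, 0, 0, -0.6, 0, 0, 0, 1]}}

```text
clock: 44.6
tcp_pos: [0.5216, -0.2687, 0.1437]
orientation: [0.004, -0.373, 0.928, -0.007]
wrist_force: [0.4, -1.1, -0.6]
finger_gap: 0.0854
grip_force: 0.0
```

```bash
python3 - <<'E'
from h import *
go((.40,-.42,.2,200),(.34,-.46,.22,190))
E
```

```text
t 44.6 tcp [ 0.5216 -0.2687  0.1437] q [ 0.0045 -0.3735  0.9276 -0.0067] F [ 0.4 -1.1 -0.6] gap 0.0854 grip 0.0 j [-0.61  0.36 -0.1   1.09  0.   -1.38]
(0.4, -0.42, 0.2, 200) -> [ 0.962 -0.129 -0.283] [-0.009  0.004  0.265] mm 202 deg 24
(0.34, -0.46, 0.22, 190) -> [ 1.316 -0.067 -0.385] [-0.009  0.005  0.376] mm 275 deg 34
```

>>> {"fn": "jog_arm", "kwargs": {"motion": [0, 0, -0.3, 0, 0, 0, 1, 0.3, -0.04, -0.4, 0, 0, 0.1, 1, 0.6, -0.08, -0.4, 0, 0, 0.2, 1, 0.96, -0.12, -0.4, 0, 0, 0.26, 1, 0.96, -0.12, -0.4, 0, 0, 0.26, 1, 0.96, -0.12, -0.4, 0, 0, 0.26, 1]}}

```text
clock: 45.35
tcp_pos: [0.3957, -0.4168, 0.2171]
orientation: [0.002, -0.177, 0.984, -0.001]
wrist_force: [0.6, 0.3, -0.2]
finger_gap: 0.0856
grip_force: 0.0
```

```bash
python3 - <<'E'
from h import *
st()
T0=cv2.resize(cv2.imread('pics/top0.png'),(512,384),interpolation=cv2.INTER_AREA).astype(float).mean(2)
S0=cv2.resize(cv2.imread('pics/scene0.png'),(512,384),interpolation=cv2.INTER_AREA).astype(float).mean(2)
t=read_camera('top'); s=foil(); T1=t.astype(float).mean(2); S1=s.astype(float).mean(2)
cv2.imwrite('pics/raw_top.png',t[:,:,::-1]); cv2.imwrite('pics/raw_scene.png',s[:,:,::-1])
for y0,y1,x0,x1,A,B in((151,200,311,358,T0,T1),(203,240,198,240,S0,S1)):
    D=(B-A)[y0:y1,x0:x1]; print('diff rows (2px mean)'); print(cv2.resize(D,None,fx=.5,fy=.5,interpolation=cv2.INTER_AREA).round(0).astype(int))
# pose of caddy now: bright mask
m=(cv2.cvtColor(t,cv2.COLOR_RGB2HSV)[...,1]<45).astype(np.uint8)
for A in (t,cv2.resize(cv2.imread('pics/top0.png')[:,:,::-1],(512,384),interpolation=cv2.INTER_AREA)):
    m=(cv2.cvtColor(np.ascontiguousarray(A),cv2.COLOR_RGB2HSV)[150:202,308:362,1]<45).astype(np.uint8)
    c=max(cv2.findContours(m,0,2)[0],key=cv2.contourArea); print(cv2.minAreaRect(c))
E
```

```text
t 45.35 tcp [ 0.3957 -0.4168  0.2171] q [ 0.002  -0.177   0.9842 -0.0013] F [ 0.6  0.3 -0.2] gap 0.0856 grip 0.0 j [-0.95  0.31  0.01  1.26  0.   -1.31]
foil [268.2 206.7] [ 7  7 38] [ 0.518 -0.067  0.013]
foil [283.5 211.6] [13 10 73] [ 0.563 -0.026  0.013]
diff rows (2px mean)
[[  0   0   1   1   1  -2   0   1   2   6   2   0   0   0   0   0   2   1
    1   0   1   1   0   1]
 [  0   0   0  -2   1   1  -2  -4   4  14   8   0   2   1   1   1   1   1
    1   0   0  -1   1   0]
 [  0   0  -1  -1   1  -1  -3   0   0  -7  12  10   3   0   1   1   1   1
    1   0   0   1   1   1]
 [ -1   0   0   1   0  -4  -2   3   6  -3  -6  13  10   2   2   1   2   1
    2   0   2   1   1   1]
 [  0  -1   2  -1  -6  -2  -3   5  16  12  -2  -9  11   9   2   1   0   1
    3  -1   2   0   2   0]
 [  2   0   0  -7  -2  -2   2   9  11  17  11  -3 -10  10  10   2   2   0
    1   0   1   1   1   2]
 [  0   0  -6  -1  -1   8   9   7   7  12  17  11  -4  -9  11  10   2   2
    1   1   0   1   1   0]
 [ -1  -8  -3  -2   3  12  14   9   7   9  11  16  12  -4  -9  12   9   2
    3   0   1  -1  -1  -1]
 [  0 -22 -1
[... 2706 characters left out ...]
4   2   3   4   3   4   4   4   6   9  19  33  34  34   8   0
    4  11   5]
 [  2  -1  -3  -2   1   6   4   5   3   3   2   6  10  21  20  18   3   2
   10   9   4]
 [  1   4   2   1  -1  -3   1   2   6   5   7   5  14  30  26  15   3   6
   10   7   3]
 [  5   3   3   2   2   2  -1  -2  -3  -1   5   8  15  25  30  24   5   8
    7   4   4]
 [  4   3   5   4   4   2   4   2   2   1  -2  -2   2   4  10  10  -2   9
    5   4   3]
 [  3   5   4   3   4   2   1   4   4   4   4   2   1  -2  -4  -3  -2   5
    4   5   3]]
((27.633358001708984, 25.80130386352539), (44.66392517089844, 25.062807083129883), 43.8766975402832)
((27.0, 26.500001907348633), (44.547725677490234, 24.748737335205078), 45.0)
```

```bash
python3 - <<'E'
from h import *
t=raw('top').astype(np.float32).mean(2); T0=cv2.resize(cv2.imread('pics/top0.png'),(512,384),interpolation=cv2.INTER_AREA).astype(np.float32).mean(2)
for A in(T0,t):
    M=cv2.getRotationMatrix2D((335,176),44,1.0); W=cv2.warpAffine(A,M,(512,384))[160:192,308:362]; print(cv2.resize(W,(18,11),interpolation=cv2.INTER_AREA).round(0).astype(int))
E
```

```text
[[118 117 118 117 117 117 117 117 117 117 118 118 118 117 117 117 117 117]
 [118 121 131 131 131 132 132 132 131 130 131 129 129 129 133 125 118 117]
 [118 125 141 133 133 134 135 134 135 136 135 135 135 137 157 133 117 117]
 [118 125 146 142 141 141 143 144 144 143 141 140 140 141 159 132 118 118]
 [118 127 152 152 152 150 157 159 159 159 158 158 159 159 163 131 117 117]
 [119 128 151 149 150 150 157 160 160 159 160 160 160 160 163 131 118 118]
 [118 129 152 150 149 150 155 155 155 156 160 160 160 160 163 130 119 117]
 [118 129 152 152 153 151 153 152 153 154 160 160 160 161 163 130 119 117]
 [118 126 144 145 145 146 148 148 148 151 155 156 156 157 155 128 118 118]
 [119 117 113 112 111 112 116 115 114 116 121 121 122 122 115 103 117 117]
 [119 118 119 119 119 118 119 119 119 118 119 119 119 119 118 114 118 117]]
[[118 117 120 119 121 120 120 120 120 120 120 120 119 119 120 118 118 117]
 [118 121 140 137 138 138 139 139 138 139 141 140 141 140 149 136 116 118]
 [117 122 142 133 134 133 133 134 133 133 134 133 133 133 154 143 117 119]
 [119 123 148 155 155 156 156 155 155 155 154 154 153 153 160 142 117 117]
 [119 124 149 159 159 160 160 159 160 160 160 160 160 160 163 143 119 118]
 [119 124 150 159 160 160 161 160 160 160 160 160 160 160 163 142 120 118]
 [119 125 151 159 160 160 160 160 161 161 161 161 160 161 164 142 120 118]
 [119 126 151 159 160 159 160 160 161 161 161 161 161 161 163 141 120 118]
 [119 120 126 133 134 135 137 138 139 140 140 141 142 143 137 121 118 118]
 [119 117 109 109 110 112 114 113 114 115 114 115 114 113 114 106 117 118]
 [118 118 118 118 118 117 118 118 119 119 119 118 119 117 118 118 119 119]]
```

The caddy interior now reads a uniform 160, so it is empty. It stands within about 3 mm of where it was, all portions and cheeses are in the tray, and the arm is clear.

```bash
python3 -c "
from workcell import env; print(env.hand_in())"
```

```text
the job is handed in; nothing more can be done
None
```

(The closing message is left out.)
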